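# Load the chalkboard and raise the telescopic counter stand

## Task

Draw the little chalkboard up out of its wooden block, slide it into the rail on the front of the telescopic counter stand, in from the rail's right-hand end until the board's thick end meets the rail, and let go of it. Then pinch the stand's black head so that the button in its side is pressed in, and pull the stem up past the first stop to the second, which is as far as it goes. Finish while holding it up there with the button still squeezed, so that it does not lock yet (I am checking the height from the door and may want it lower), and leave the cups, the stamp and the stirrer cup alone.

Things in the scene. Friction and masses are not known exactly. Their poses are not given: they have to be found in the camera images.
- stand: Counter sign stand: round dark foot (150 mm across, 15 mm high), too heavy to move, with an upright tube (29 mm across, top collar 35 mm). Origin at the centre of the foot's underside on the counter; z up; -x is the front with the sign rail, facing roughly towards the robot; -y is its right-hand side as the robot sees it.
- stem (a joint): Height of the stand's sliding stem, m: 0 down (start, locked), 0.05 first stop, 0.10 second stop and hard end of travel. Goes straight up. A pin locks it at each of these whenever the button is out; with the button in it slides with 1 N of friction, and sinks by its own weight (about 3.5 N with the board) if not held.
- release (a joint): Travel of the round button (17 mm) in the head's -y face, m: 0 out, 0.005 in; pressed towards +y by 3 to 6.5 N; from 0.0035 the stem is free. It stands 5.5 mm proud. Pinching the head across its y faces, one finger on the button, the other on the opposite face, presses it and grips the head at once.
- head_grip (a point): Centre of the black head block on top of the stem, level with the button; axes as the stand's; rises with the stem. Block: 36 (x) by 36 (y, plus button) by 42 mm high, its top 21 mm above this point, on a 23 mm tube. Nothing stands beside its y faces; the rail is in front of it (-x), from 28 mm before this point.
- rail_mid (a point): Where the middle of the board's batten belongs: centre of the rail, 6 mm over its floor, 42 mm before head_grip; axes as the stand's. Rail: aluminium channel along y, 90 mm long (+-45 mm), inside 21 mm wide and 18 mm high (roof 12 mm above this point), walls 2.5 mm, both ends open, a 9 mm slot along its floor for the hanging board.
- board_mid (a point): Middle of the top batten of the loose chalkboard (0.13 kg); z up, y along it. Batten 16 mm wide (x), 12 high, from a round nose at y=+94 mm to the shoulder of the thick end at y=-45 mm. Panel 170 (y) by 5 mm, its foot 104 mm below this point. Goes in nose first from the rail's -y end, y axes alike; home when the shoulder meets the rail.
- board_grip (a point): Centre of the thick wooden grip at the -y end of the board's batten, 70 mm to -y of board_mid and 1 mm below it: 26 mm wide (x), 50 long (y), 14 high, its top 7 mm above this point. Wider than the rail, so it stays outside.
- block: Wooden block (53 by 110 by 30 mm), fixed, in whose slot (9 mm wide along y, 18 mm deep) the board stands upright at the start. Origin at the centre of its underside, y along the slot. The board is drawn straight up out of it.
- porcelain_cups: Two stacked white porcelain cups, 82 mm across, 89 mm high; a bystander. Origin under its centre.
- stamp: Loyalty-card hand stamp with turned red handle, 24x34x74 mm; a bystander. Origin under its centre.
- stirrer_cup: Clear cup of wooden stirrers, 58 mm across, 154 mm high; a bystander. Origin under its centre.

How it is judged (in metres and radians):
On the way:
1. the chalkboard hangs home in the rail and has been let go (y of board_mid in the frame of rail_mid between -0.006 and 0.006 m and x of board_mid in the frame of rail_mid between -0.005 and 0.005 m and z of board_mid in the frame of rail_mid between -0.004 and 0.008 m and contact force between the fingers and board below 0.2 N), for 0.2 s.
At the end, for the whole second after the job is handed in: The stem is up at its second stop (within 4 mm) and still; the fingers grip the head (over 3 N) with the button pressed in at least 3 mm, so only the hand carries it; the chalkboard hangs in the rail, home to within 8 mm along it, untouched by the robot (value of joint stem above 0.096 m and value of joint release above 0.003 m and contact force between the fingers and stem above 3 N and velocity of joint stem between -0.01 and 0.01 m/s and y of board_mid in the frame of rail_mid between -0.008 and 0.008 m and x of board_mid in the frame of rail_mid between -0.005 and 0.005 m and z of board_mid in the frame of rail_mid between -0.004 and 0.008 m and contact force between each of the fingers, the arm and board below 0.5 N); the arm keeps its last pose, push and grip.
It fails at once if a bystander (cups, stamp, stirrer cup) is shifted more than 30 mm or knocked over (distance of any of porcelain_cups, stamp, stirrer_cup from where it was at the start of the episode above 0.03 m or angle between any of porcelain_cups, stamp, stirrer_cup's own z axis and vertical above 0.5 rad).
It also fails if it takes over 58 s, if anything falls off the work surface, if the arm or the gripper's body presses on something with over 40 N, if the wrist force passes 120 N, or if a joint passes its speed limit or range.

## Robot

A 6-joint arm with a two-finger parallel gripper is mounted at the origin on a cart in front of the work surface, level with it; the furniture and walls round the work are solid. World frame = base frame: x ahead of the robot, y to its left, z up, the work surface at z = 0. Lengths are in mm, angles in rad, forces in N, time in s.
With the tool pointing down it reaches from about 350 to 875 mm from the base axis. Payload 4.2 kg.
Tool frame: the origin (TCP) lies at the very end of the fingers, on their centre line; the grasp point (between the pads) lies 19 mm behind it; z points along the fingers, y is the direction in which the jaws open and shut (so a half turn about z gives the same grasp; the last joint's range is limited). The gripper opens to 85 mm and grips with 20 to 120 N. Pads are 22 mm wide; open, the fingers measure 114 mm over their backs; the gripper's body (76 mm by 85 mm) begins 54 mm behind the grasp point. The pads swing forward as they close: fully open they stand 13 mm farther back than shut.
Start: joints at [-0.844, 0.385, 0.008, 0, -1.194, -0.259], TCP at [281.838, -557.823, 231.312] pointing down, gripper open.
Joint ranges: [-3.14, 3.14], [-1.21, 2.06], [-1.07, 1.41], [-3.16, 2.05], [-2.99, -0.16], [-3.1, 3.1]. Speed limits (rad/s): [2.79, 2.79, 3.14, 3.14, 3.14, 3.14].

## Interface

Orientations are given as a unit quaternion [x, y, z, w].
In Python, from bench import arm, optics, job gives the robot as it stands.
- The arm moves only by the tool send_rows, never from a script. Its argument "steps" is a list that holds one entry, the list of rows, each a list of 5 numbers: the shift along the tool's x, y, z in cm, then the turn about the tool's z in rad, then the opening, from 0 (shut) to 1 (fully open). A call has 1 to 10 rows; each row shifts and turns the pose as measured when the row begins, along the tool's axes as they then stand; what a row does not reach is not made up. A row lasts 1/12 s, in which the tool goes at most 41.7 mm and 7.16 degrees, less where a joint would pass 70% of its speed; a pose out of reach is approached as far as the arm can. A call with a gripper value outside its range is refused whole. The fingers move at their own pace and stop on an object; the grip force is fixed at half the most. Time passes only in rows, so rows that do not move let the fingers close. It gives the time, the measured TCP pose, the force and the opening at its end, in the units of the state.
- arm.read_state(): the state, without advancing time (a new reading comes with each control period).
- optics.get_image(name): name is "scene" or "side" or "wrist"; returns (picture, depth): 400x640x3 uint8, blue, green, red; 400x640 float32, mm along the optical axis (not along the pixel's ray), 0 where there is no reading.
- optics.get_calibration(name): a dict with "K" (3x3 intrinsics, pixels), "k1" (the pictures are not rectified: a ray, as slopes to the right and down, at radius r is drawn at 1 + k1 r^2 times it, then the intrinsics apply), "rvec" (rotation vector, rad) and "tvec" (3), from world to camera coordinates, as OpenCV has them; the wrist camera has in their place "hand_eye" (4x4, takes a point from camera to tool coordinates, whose origin is the TCP and whose axes are the flange's). Camera axes: x right, y down, z forward; pixel columns grow to the right and rows downward; lengths in mm; the calibration is good to about 2 mm. A picture is of the moment at which its call begins: read the wrist's pose just before it. get_calibration takes no time and is no camera call.
- job.job_done(): hands the job in, once; it reports no verdict.
The state is a dict: "clock": time; "joints": joint angles; "joint_vel": joint speeds; "joint_efforts": joint torques, N m; "position": TCP position; "ee_rot": TCP orientation; "contact_force": force on the tool from outside, world axes, zero at the start; "wrist_torque": the same for the moment, N m; "gripper_width": finger opening in mm.
Only numpy, scipy, OpenCV 4.12 (cv2) and the standard library are available. Lean on these libraries where they do the work, as an engineer would, in place of code of your own. Each camera call takes 0.05 s, during which the arm holds its last target. There are 200 camera calls.

## Working session

There is one attempt and no reset: what is moved stays moved. The work goes in short steps, Python scripts to look and compute and a tool call to move; the robot and the scene stay as the last step left them, time stands still between calls to the robot, and variables do not carry over. Pictures are saved under pics/ and viewed, about 8 in all and at most 12, crops included, and the job is handed in when it is done.

Besides the shell and the picture viewer there is one more tool, called after ">>>" by a JSON object that holds its "method" and its "body", one argument or row to a line. send_rows: Moves the arm, as the interface text tells. Its arguments: {"type":"object","properties":{"steps":{"type":"array","items":{"type":"array","items":{"type":"array","items":{"type":"number"}}}}},"required":["steps"]}

```bash
ls; mkdir -p pics; cat > h.py <<'E'
import numpy as np, cv2
from scipy.spatial.transform import Rotation as R
from bench import arm, optics, job
def cam(name, st=None):
    c=optics.get_calibration(name); K=np.array(c["K"],float)
    if name=="wrist":
        st=st or arm.read_state(); T=np.eye(4)
        T[:3,:3]=R.from_quat(st["ee_rot"]).as_matrix(); T[:3,3]=st["position"]
        M=T@np.array(c["hand_eye"])
    else:
        W=np.eye(4); W[:3,:3]=cv2.Rodrigues(np.array(c["rvec"],float))[0]; W[:3,3]=np.ravel(c["tvec"]); M=np.linalg.inv(W)
    return K,c["k1"],M
def slopes(C,uv):
    K,k1,M=C; uv=np.atleast_2d(np.array(uv,float))
    return cv2.undistortPoints(uv[:,None],K,np.array([k1,0,0,0,0.]))[:,0]
def ray(C,uv):
    s=slopes(C,uv); d=np.c_[s,np.ones(len(s))]@C[2][:3,:3].T
    return C[2][:3,3],d
def onplane(C,uv,z):
    o,d=ray(C,uv); return o+d*((z-o[2])/d[:,2])[:,None]
def withdepth(C,uv,D):
    o,d=ray(C,uv); uv=np.atleast_2d(np.array(uv)).astype(int); return o+d*D[uv[:,1],uv[:,0]][:,None]
def cloud(C,D):
    v,u=np.mgrid[0:D.shape[0],0:D.shape[1]]
    P=withdepth(C,np.c_[u.ravel(),v.ravel()],D).reshape(*D.shape,3); P[D<=0]=np.nan; return P
def proj(C,P):
    K,k1,M=C; W=np.linalg.inv(M)
    return cv2.projectPoints(np.atleast_2d(np.array(P,float)),cv2.Rodrigues(W[:3,:3])[0],W[:3,3],K,np.array([k1,0,0,0,0.]))[0][:,0]
def tri(Ca,a,Cb,b):
    o1,d1=ray(Ca,a);o2,d2=ray(Cb,b);d1=d1[0];d2=d2[0]
    t=np.linalg.lstsq(np.c_[d1,-d2],o2-o1,rcond=None)[0];p=o1+t[0]*d1;q=o2+t[1]*d2
    return (p+q)/2,np.linalg.norm(p-q)
E
python3 - <<'E'
from h import *
st=arm.read_state(); print(st)
for n in ("scene","side","wrist"):
    C=cam(n); print(n,C[2].round(2).tolist(),C[0].tolist(),C[1])
    im,D=optics.get_image(n); cv2.imwrite(f"pics/{n}0.png",im); np.savez(f"{n}0.npz",im=im,D=D,M=C[2])
    print((D>0).mean())
E
```

```text
pics
{'clock': 0.0, 'joints': array([-8.44370971e-01,  3.85556312e-01,  6.58049112e-03, -4.80434880e-04,
       -1.19396135e+00, -2.58592561e-01]), 'joint_vel': array([-7.67696300e-04, -2.15282516e-03, -8.19943638e-04, -1.41388247e-03,
        9.55803302e-05,  1.17732081e-03]), 'joint_efforts': array([ 2.21057458e-04, -3.92284226e+01,  1.88396055e+01,  4.18619648e+00,
       -4.72019325e-03,  7.04781513e-06]), 'position': array([ 281.58546838, -557.31144937,  230.20672599]), 'ee_rot': array([-2.31702670e-01,  9.72786039e-01,  1.04877240e-03, -3.09405009e-04]), 'contact_force': array([-0.34456487,  0.87070207,  0.03761521]), 'wrist_torque': array([-0.06463223, -0.02090123, -0.02004128]), 'gripper_width': 85.18732966005538}
scene [[-0.79, -0.41, 0.45, -18.93], [-0.61, 0.51, -0.6, 769.18], [0.01, -0.75, -0.66, 1028.36], [0.0, 0.0, 0.0, 1.0]] [[431.8624190715028, 0.0, 327.26262052696114], [0.0, 431.8624190715028, 201.5619613912881], [0.0, 0.0, 1.0]] -0.06267899675087901
0.99608984375
side [[0.95, -0.15, 0.27, 247.48], [-0.3, -0.52, 0.8, -1170.23], [0.02, -0.84, -0.54, 915.78], [0.0, 0.0, 0.0, 1.0]] [[454.109019719281, 0.0, 323.0367229065454], [0.0, 454.109019719281, 194.44259689114295], [0.0, 0.0, 1.0]] 0.03754618087268947
0.9031171875
wrist [[-0.45, 0.85, 0.27, 211.96], [0.89, 0.43, 0.14, -593.52], [0.0, 0.31, -0.95, 372.63], [0.0, 0.0, 0.0, 1.0]] [[329.36838003468205, 0.0, 315.5265662347893], [0.0, 329.36838003468205, 203.0528832407898], [0.0, 0.0, 1.0]] -0.025988183509777916
0.9959140625
```

View pics/scene0.png

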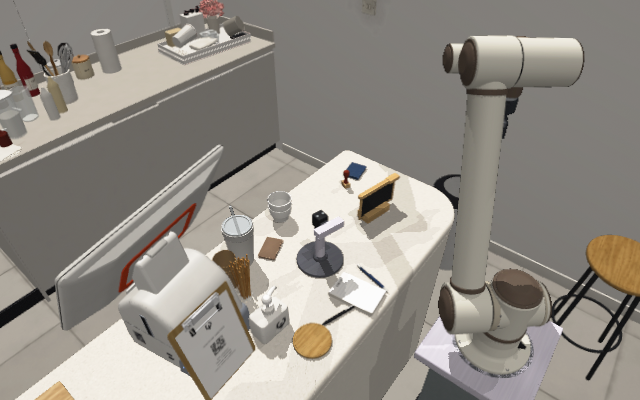

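View pics/side0.png

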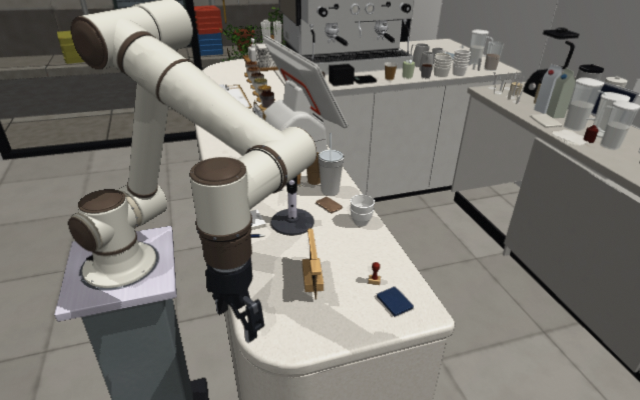

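Scene view: the black head is at (320,216), the rail at (328,227), the foot at (320,260), and the board in its block at (378,197). Side view: the board's grip is at (314,268) and the foot at (293,221). The arm partly hides the head.

```bash
python3 - <<'E'
from h import *
for n in ("scene","side","wrist"):
    z=np.load(n+"0.npz"); C=cam(n); P=cloud(C,z["D"]); im=z["im"]; hsv=cv2.cvtColor(im,cv2.COLOR_BGR2HSV)
    X=P[...,0];Y=P[...,1];Z=P[...,2]
    reg=(X>300)&(X<850)&(Y>-600)&(Y<150)
    def rep(name,m):
        k,l,s,c=cv2.connectedComponentsWithStats(m.astype(np.uint8))
        for i in range(1,k):
            if s[i,4]>25:
                p=P[l==i]; r=cv2.minAreaRect(p[:,:2].astype(np.float32))
                print(n,name,s[i].tolist(),c[i].round(0).tolist(),'med',np.median(p,0).round(0).tolist(),'z',np.percentile(p[:,2],[2,98]).round(0).tolist(),'rect',np.round(r[0]).tolist(),np.round(r[1]).tolist(),round(r[2]))
    dark=hsv[...,2]<75
    rep('dark',reg&dark)
    rep('orange',reg&(hsv[...,1]>110)&(hsv[...,2]>120)&(hsv[...,0]>7)&(hsv[...,0]<25)&(Z>5))
    rep('hi',reg&(Z>105)&(Z<260))
E
```

```text
scene dark [443, 44, 10, 29, 191] [448.0, 60.0] med [433.0, -394.0, 533.0] z [498.0, 564.0] rect [440.0, -402.0] [14.0, 61.0] 46
scene dark [344, 172, 14, 11, 51] [349.0, 177.0] med [693.0, -288.0, 33.0] z [1.0, 67.0] rect [691.0, -315.0] [36.0, 71.0] 16
scene dark [361, 183, 32, 34, 483] [376.0, 198.0] med [526.0, -232.0, 65.0] z [26.0, 102.0] rect [524.0, -235.0] [156.0, 14.0] 77
scene dark [312, 211, 16, 17, 169] [319.0, 219.0] med [537.0, 72.0, 187.0] z [158.0, 194.0] rect [540.0, 64.0] [35.0, 38.0] 68
scene dark [298, 254, 44, 24, 262] [323.0, 267.0] med [508.0, 81.0, 12.0] z [3.0, 25.0] rect [518.0, 87.0] [108.0, 86.0] 74
scene dark [361, 268, 20, 19, 29] [370.0, 277.0] med [379.0, 25.0, 6.0] z [1.0, 10.0] rect [375.0, 26.0] [4.0, 85.0] 77
scene orange [359, 174, 40, 24, 203] [379.0, 185.0] med [524.0, -242.0, 122.0] z [114.0, 126.0] rect [527.0, -235.0] [181.0, 25.0] 77
scene orange [366, 202, 23, 16, 101] [378.0, 209.0] med [511.0, -231.0, 30.0] z [24.0, 35.0] rect [513.0, -222.0] [106.0, 24.0] 78
scene hi [358, 173, 42, 27, 289] [379.0, 185.0] med [524.0, -240.0, 121.0] z [1
[... 1250 characters left out ...]
 44.0, 142.0] z [107.0, 186.0] rect [545.0, 46.0] [27.0, 33.0] 80
side hi [308, 228, 14, 47, 341] [314.0, 254.0] med [526.0, -271.0, 120.0] z [111.0, 124.0] rect [534.0, -240.0] [192.0, 26.0] 77
wrist dark [186, 281, 36, 66, 757] [207.0, 317.0] med [304.0, -594.0, 264.0] z [244.0, 280.0] rect [305.0, -594.0] [13.0, 2.0] 31
wrist dark [621, 384, 19, 16, 159] [632.0, 393.0] med [371.0, 20.0, 6.0] z [1.0, 10.0] rect [370.0, 21.0] [7.0, 33.0] 80
wrist dark [148, 390, 8, 10, 46] [152.0, 396.0] med [311.0, -599.0, 297.0] z [295.0, 298.0] rect [312.0, -599.0] [2.0, 5.0] 64
wrist hi [210, 281, 12, 45, 313] [216.0, 302.0] med [305.0, -594.0, 253.0] z [244.0, 260.0] rect [306.0, -594.0] [12.0, 1.0] 27
```

View pics/wrist0.png

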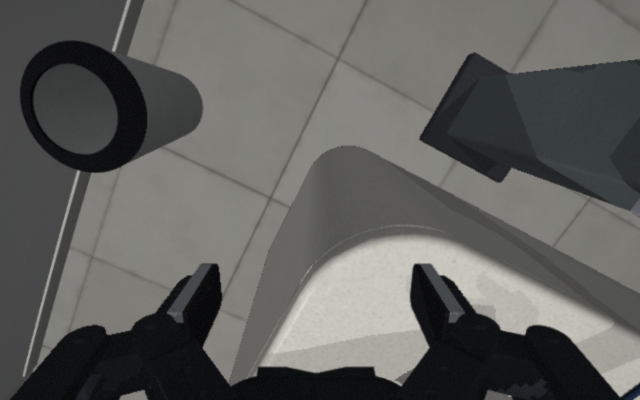

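>>> {"method": "send_rows", "body": {
  "steps": [
    [[-3.4,1.9,-1.0,0,1],[-3.4,1.9,-1.0,0,1],[-3.4,1.9,-1.0,0,1],[-3.4,1.9,-1.0,0,1],[-3.4,1.9,-1.0,0,1],[-3.4,1.9,-1.0,0,1],[-3.4,1.9,-1.0,0,1],[-3.4,1.9,-1.0,0,1],[-3.4,1.9,-1.0,0,1],[-3.4,1.9,-1.0,0,1]]
  ]
}}

```text
clock: 0.98
position: [502.5, -227.5, 326.9]
ee_rot: [-0.224, 0.975, 0.007, -0.005]
contact_force: [0.2, -0.4, -0.1]
gripper_width: 85.3
```

>>> {"method": "send_rows", "body": {
  "steps": [
    [[0,0,0,-0.12,1],[0,0,0,-0.12,1],[0,0,0,-0.12,1],[0,0,0,-0.12,1],[0,0,0,-0.12,1],[0,0,0,-0.12,1],[0,0,0,-0.12,1],[0,0,0,0,1]]
  ]
}}

```text
clock: 1.65
position: [507.9, -217.8, 326.8]
ee_rot: [-0.617, 0.787, 0.009, -0.0]
contact_force: [0.5, 0.7, -0.0]
gripper_width: 85.6
```

```bash
cat >> h.py <<'E'
def pose(st=None):
    st=st or arm.read_state(); M=R.from_quat(st["ee_rot"]).as_matrix()
    print('t',round(st["clock"],2),'p',np.round(st["position"],1),'yaw_y',round(np.degrees(np.arctan2(M[1,1],M[0,1])),2),'tilt',np.round(M[:2,2],4),'F',np.round(st["contact_force"],1),'w',round(st["gripper_width"],1),'q',np.round(st["joints"],2)); return st,M
def to(p,yaw=None,st=None):
    st,M=pose(st); d=(np.array(p)-st["position"])@M/10
    print('shift tool cm',d.round(2)); 
    if yaw is not None:
        a=np.degrees(np.arctan2(M[1,1],M[0,1])); e=(a-yaw+90)%180-90; print('turn rad',round(np.radians(e),4))
def snap(n,tag):
    st=arm.read_state(); C=cam(n,st); im,D=optics.get_image(n); cv2.imwrite(f"pics/{tag}.png",im); np.savez(tag+".npz",im=im,D=D,M=C[2]); return C,im,D
E
python3 - <<'E'
from h import *
pose(); C,im,D=snap("wrist","w1")
P=cloud(C,D); hsv=cv2.cvtColor(im,cv2.COLOR_BGR2HSV)
E
```

```text
t 1.65 p [ 507.9 -217.8  326.8] yaw_y 166.25 tilt [-0.0114  0.0133] F [ 0.5  0.7 -0. ] w 85.6 q [-0.12  0.22  0.01 -0.01 -1.38 -0.12]
```

View pics/w1.png

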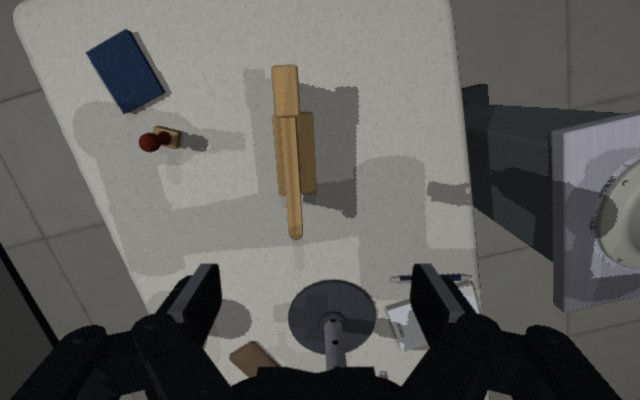

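The wrist view shows the board from above: grip at (286,90), nose at (296,236), block beneath. The stand's foot is centred near (332,317), with the tube at (334,345). The stamp at (160,140) is well clear.

```bash
cat > meas.py <<'E'
from h import *
import sys
def board(C,im,D,z):
    P=cloud(C,D); m=(P[...,2]>z-12)&(P[...,2]<z+12)&(np.abs(P[...,0]-525)<90)&(np.abs(P[...,1]+240)<130)
    k,l,s,c=cv2.connectedComponentsWithStats(m.astype(np.uint8)); i=1+s[1:,4].argmax(); m=l==i
    q=P[m]; print('depth z',np.percentile(q[:,2],[5,25,50,75,95]).round(1),'n',m.sum())
    v,u=np.nonzero(m); Q=onplane(C,np.c_[u,v],z)[:,:2]
    r=cv2.minAreaRect(Q.astype(np.float32)); print('rect',np.round(r[0],1),np.round(r[1],1),round(r[2],1))
    d=np.linalg.svd(Q-Q.mean(0),full_matrices=False)[2][0]; d*=np.sign(d[1])
    for it in range(3):
        n=np.array([d[1],-d[0]]); t=Q@d; w=Q@n
        tb=np.arange(t.min()+6,t.max()-6,4); cs=[]
        for a in tb:
            k=np.abs(t-a)<3; cs.append([(w[k].max()+w[k].min())/2,w[k].max()-w[k].min()])
        cs=np.array(cs); g=np.polyfit(tb,cs[:,0],1); d=d+g[0]*n; d/=np.linalg.norm(d)
    n=np.array([d[1],-d[0]]);t=Q@d
    print('t range',t.max()-t.min(),'widths',cs[:,1].round(0),'resid',np.std(cs[:,0]-np.polyval(g,tb)).round(2))
    off=np.mean(cs[:,0]); yaw=np.degrees(np.arctan2(-d[0],d[1]))
    mid=d*(t.max()-94)+n*off; mid2=d*(t.min()+95)+n*off
    print('board yaw',yaw.round(2),'mid from nose',mid.round(1),'from end',mid2.round(1),'grip',(mid-70*d).round(1)); return m
if __name__=="__main__":
    for n,tag in (("wrist","w1"),("scene","scene0"),("side","side0")):
        zz=np.load(tag+".npz"); c=optics.get_calibration(n); C=(np.array(c["K"],float),c["k1"],zz["M"])
        print(n)
        for z in (118,122): board(C,zz["im"],zz["D"],z)
    zz=np.load("w1.npz"); c=optics.get_calibration("wrist"); Cw=(np.array(c["K"],float),c["k1"],zz["M"])
    im=zz["im"]; P=cloud(Cw,zz["D"]); 
    m=(np.abs(P[...,0]-540)<100)&(np.abs(P[...,1]-55)<100)&(P[...,2]>7)&(P[...,2]<22)&(im.max(2)<120)
    v,u=np.nonzero(m); Q=onplane(Cw,np.c_[u,v],15)[:,:2]; h=cv2.convexHull(Q.astype(np.float32)); print('foot circle',cv2.minEnclosingCircle(h), np.median(P[m],0))
E
python3 meas.py
```

```text
wrist
depth z [119.8 121.1 121.7 122.2 123. ] n 3213
rect [ 528.3 -236.3] [189.7  26.4] 79.0
t range 189.7551904706194 widths [26. 26. 25. 26. 26. 26. 26. 26. 26. 26. 26. 25. 16. 16. 17. 16. 16. 16.
 16. 16. 16. 16. 16. 16. 16. 16. 16. 17. 16. 16. 16. 17. 16. 16. 16. 16.
 16. 16. 16. 16. 16. 16. 16. 16. 15.] resid 0.17
board yaw -11.07 mid from nose [ 528.6 -235.5] from end [ 528.5 -236.3] grip [ 515.2 -304.2]
depth z [119.8 121.1 121.7 122.2 123. ] n 3213
rect [ 527.8 -237. ] [187.6  26.1] 79.0
t range 187.58668965817878 widths [26. 26. 25. 26. 26. 25. 25. 26. 26. 26. 25. 25. 16. 16. 16. 16. 16. 16.
 16. 16. 16. 15. 16. 16. 16. 15. 16. 16. 16. 16. 16. 16. 16. 16. 16. 16.
 16. 16. 16. 15. 16. 16. 16. 15.] resid 0.15
board yaw -11.06 mid from nose [ 528.  -237.3] from end [ 528.3 -235.9] grip [ 514.6 -306. ]
scene
depth z [112.2 118.2 121.  122.8 124.9] n 286
rect [ 524.9 -237. ] [195.3  33.7] 79.0
t range 195.30682783771493 widths [25. 29. 31. 29. 31. 29. 31. 31. 31. 33. 32. 28. 28. 24. 22. 20. 20. 22.
 16. 20. 22. 22. 20. 22. 22. 24. 23. 22. 16. 22. 22. 24. 23. 22. 20. 22.
 22. 24. 
[... 797 characters left out ...]
4. 14. 14. 17. 14. 14.
 14. 15. 14. 15. 14. 14. 14. 14. 15. 15. 14.] resid 0.64
board yaw -11.13 mid from nose [ 531.9 -236.1] from end [ 530.1 -245.2] grip [ 518.4 -304.8]
depth z [114.  119.1 120.4 121.8 123.4] n 338
rect [ 531.8 -246.1] [196.7  26.1] 77.0
t range 197.0946273361142 widths [23. 21. 23. 26. 26. 24. 24. 24. 24. 24. 24. 21. 21. 22. 14. 14. 16. 16.
 16. 14. 14. 14. 14. 14. 14. 16. 14. 14. 14. 14. 14. 14. 14. 14. 14. 14.
 14. 11. 14. 15. 12. 15. 14. 14. 14. 15. 12.] resid 0.69
board yaw -11.18 mid from nose [ 530.4 -241.2] from end [ 528.8 -249.2] grip [ 516.8 -309.9]
foot circle ((521.3912963867188, 70.29703521728516), 98.65900421142578) [534.7109283   44.52122891  11.98833827]
```

```bash
python3 - <<'E'
from h import *
for n in("scene","side"):
    z=np.load(n+"0.npz");C=cam(n);P=cloud(C,z["D"])
    m=(P[...,2]>130)&(P[...,0]>350)&(P[...,0]<800)&(P[...,1]>-200)&(P[...,1]<400)
    k,l,s,c=cv2.connectedComponentsWithStats(m.astype(np.uint8))
    for i in range(1,k):
        if s[i,4]>20: p=P[l==i]; print(n,c[i].round(),p.min(0).round(),p.max(0).round(),np.median(p,0).round())
E
```

```text
scene [198. 185.] [634. 249. 233.] [774. 400. 475.] [663. 351. 442.]
scene [237. 227.] [679. 165. 130.] [776. 261. 240.] [720. 222. 155.]
scene [325. 224.] [477.  24. 137.] [563. 117. 196.] [508.  72. 182.]
scene [218. 272.] [555. 373. 130.] [678. 400. 247.] [592. 389. 212.]
scene [241. 264.] [599. 273. 130.] [647. 326. 155.] [620. 302. 142.]
scene [268. 295.] [482. 296. 130.] [509. 350. 141.] [496. 333. 136.]
side [317.  89.] [636. 242. 227.] [799. 400. 474.] [703. 299. 374.]
side [301. 124.] [577. 371. 134.] [757. 400. 245.] [674. 391. 211.]
side [331. 157.] [686. 158. 130.] [780. 259. 235.] [729. 198. 153.]
side [293. 185.] [527.  32. 130.] [563.  60. 190.] [546.  43. 157.]
```

>>> {"method": "send_rows", "body": {
  "steps": [
    [[-3.7,0.6,-0.5,0,1],[-3.7,0.6,-0.5,0,1],[-3.7,0.6,-0.5,0,1],[-3.7,0.6,-0.5,0,1],[-3.7,0.6,-0.5,0,1],[-3.7,0.6,-0.5,0,1],[0,0,0,0,1],[0,0,0,0,1]]
  ]
}}

```text
clock: 2.37
position: [529.5, 13.7, 358.1]
ee_rot: [-0.602, 0.798, 0.011, -0.002]
contact_force: [-0.1, -0.5, -0.4]
gripper_width: 85.1
```

```bash
python3 - <<'E'
from h import *
pose(); snap("wrist","w2")
E
```

```text
t 2.37 p [529.5  13.7 358.1] yaw_y 164.05 tilt [-0.0162  0.0145] F [-0.1 -0.5 -0.4] w 85.1 q [ 0.32  0.16  0.02 -0.02 -1.44 -0.6 ]
```

View pics/w2.png

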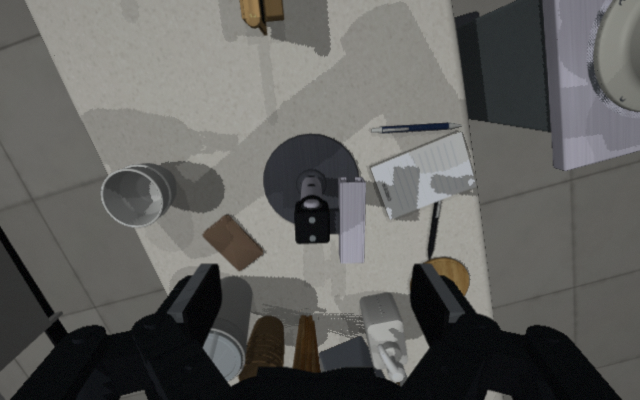

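The view shows the rail top from (340,178) to (365,262), the black head top at (312,225), and the foot circle centred near (312,180). The cups at (137,196) are away from the stand.

```bash
cat > stand.py <<'E'
from h import *
def load(n,tag):
    zz=np.load(tag+".npz"); c=optics.get_calibration(n); return (np.array(c["K"],float),c["k1"],zz["M"]),zz["im"],zz["D"]
def big(m):
    k,l,s,c=cv2.connectedComponentsWithStats(m.astype(np.uint8)); return l==1+s[1:,4].argmax()
def rectof(C,m,z):
    cn=max(cv2.findContours(m.astype(np.uint8),0,1)[0],key=cv2.contourArea)[:,0].astype(float)
    v,u=np.nonzero(m); Q=onplane(C,np.c_[u,v],z)[:,:2]
    (c,s,a)=cv2.minAreaRect(Q.astype(np.float32)); return np.round(c,1),np.round(s,1),round(a,2),Q
def stand(C,im,D,cx=540,cy=50):
    P=cloud(C,D); X,Y,Z=P[...,0],P[...,1],P[...,2]; g=im.astype(int)
    near=(np.abs(X-cx)<90)&(np.abs(Y-cy)<90)
    rail=big(near&(Z>150)&(Z<215)&(g.min(2)>120)&(X<cx-8)); q=P[rail]; print('rail z',np.percentile(q[:,2],[5,25,50,75,95]).round(1),rail.sum())
    top=rail&(np.abs(Z-np.median(q[:,2]))<7)
    zt=np.median(q[:,2]); r=rectof(C,top,zt); print('rail rect',*r[:3])
    Q=r[3]; d=np.linalg.svd(Q-Q.mean(0),full_matrices=False)[2][0]; d*=np.sign(d[1])
    for it in range(4):
        n=np.array([d[1],-d[0]]); t=Q@d; w=Q@n; tb=np.arange(t.min()+8,t.max()-8,3)
        e=np.array([[w[np.abs(t-a)<2.5].min(),w[np.abs(t-a)<2.5].max()] for a in tb]); f=np.polyfit(tb,e.mean(1),1); d=d+f[0]*n; d/=np.linalg.norm(d)
    n=np.array([d[1],-d[0]]); t=Q@d
    print('rail yaw',np.degrees(np.arctan2(-d[0],d[1])).round(2),'len',(t.max()-t.min()).round(1),'wid',np.median(e[:,1]-e[:,0]).round(1),'centre',(d*(t.max()+t.min())/2+n*np.median(e.mean(1))).round(1),'top z',zt.round(1))
    yaw=np.arctan2(-d[0],d[1])
    hd=big(near&(Z>150)&(g.max(2)<80)&(X>cx-40)); q=P[hd]; zt=np.percentile(q[:,2],70); print('head z',np.percentile(q[:,2],[5,25,50,75,95]).round(1))
    top=hd&(np.abs(Z-zt)<6); top=cv2.morphologyEx(top.astype(np.uint8),cv2.MORPH_CLOSE,np.ones((5,5)))>0
    print('head rect',*rectof(C,top,zt)[:3])
    return yaw
if __name__=="__main__":
    C,im,D=load("wrist","w2"); stand(C,im,D)
    P=cloud(C,D)
    m=(np.abs(P[...,0]-540)<100)&(np.abs(P[...,1]-50)<95)&(P[...,2]>8)&(P[...,2]<22)&(im.max(2)<110)
    m=big(m); v,u=np.nonzero(m); Q=onplane(C,np.c_[u,v],15)[:,:2].astype(np.float32); print('foot z',np.median(P[m][:,2]),cv2.fitEllipse(cv2.convexHull(Q)))
    print('scene');C,im,D=load("scene","scene0"); stand(C,im,D)
E
python3 stand.py
```

```text
rail z [182.2 182.9 183.4 183.8 184.5] 1863
rail rect [502.6  71.4] [88.9 25.3] 76.23
rail yaw -14.14 len 88.8 wid 24.2 centre [502.7  71.4] top z 183.4
head z [388.5 421.5 431.9 438.5 444.2]
head rect [549.4  -8.5] [ 16.5 107. ] 73.63
foot z 12.345030125372006 ((544.8238525390625, 55.42787551879883), (134.0135955810547, 144.8561248779297), 113.26264953613281)
scene
rail z [174.7 181.4 182.9 184.2 185.9] 261
rail rect [511.2  69. ] [93.  52.8] 73.4
rail yaw -12.92 len 93.1 wid 27.8 centre [502.7  71.2] top z 182.9
head z [162.3 179.3 187.7 191.5 193.4]
head rect [539.3  63.7] [33.1 39. ] 73.18
```

>>> {"method": "send_rows", "body": {
  "steps": [
    [[1.5,0,2.5,-0.03,1],[1.5,0,2.5,-0.03,1],[1.0,0,2.5,-0.03,1],[0,0,0,0,1],[0,0,0,0,1]]
  ]
}}

```text
clock: 2.83
position: [518.1, -29.4, 281.1]
ee_rot: [-0.634, 0.773, 0.01, -0.0]
contact_force: [0.2, 0.0, 1.3]
gripper_width: 85.4
```

```bash
sed -i 's/(Z>150)&(g.max/(Z>150)\&(Z<215)\&(g.max/' stand.py; python3 - <<'E'
from stand import *
pose(); C,im,D=load("wrist","w2"); stand(C,im,D); C2,im2,D2=snap("wrist","w3"); print('w3'); stand(C2,im2,D2)
# two-view check: rail top corners
for zt in (183,186):
  for c,i,d in ((C,im,D),(C2,im2,D2)):
    P=cloud(c,d); m=big((P[...,2]>176)&(P[...,2]<192)&(i.min(2)>120)&(P[...,0]<535)&(P[...,0]>470)&(np.abs(P[...,1]-70)<80)); print(zt,*rectof(c,m,zt)[:3])
  
E
```

```text
t 2.83 p [518.1 -29.4 281.1] yaw_y 168.67 tilt [-0.0129  0.0147] F [0.2 0.  1.3] w 85.4 q [ 0.25  0.18 -0.15 -0.02 -1.25 -0.44]
rail z [182.2 182.9 183.4 183.8 184.5] 1863
rail rect [502.6  71.4] [88.9 25.3] 76.23
rail yaw -14.14 len 88.8 wid 24.2 centre [502.7  71.4] top z 183.4
head z [164.2 179.4 190.9 191.9 192.7]
head rect [543.3  58.9] [35.8 35.2] 74.8
w3
rail z [182.2 182.8 183.2 183.6 184.1] 2518
rail rect [502.9  71.7] [89.5 25.6] 75.58
rail yaw -14.34 len 89.5 wid 25.2 centre [502.9  71.7] top z 183.2
head z [160.3 178.4 190.1 191.5 192.4]
head rect [542.6  57.6] [38.9 35. ] 75.62
183 [502.6  71.5] [89.  25.4] 76.23
183 [502.9  71.9] [89.6 25.6] 75.58
186 [502.6  70.2] [88.1 25.1] 76.23
186 [502.9  69.6] [88.4 25.3] 75.58
```

```bash
python3 - <<'E'
from h import *
to((514.9,-305,170),168.93); 
E
```

```text
t 2.88 p [517.8 -29.1 280.8] yaw_y 168.69 tilt [-0.014   0.0152] F [-0.6  0.6 -0.3] w 85.8 q [ 0.25  0.18 -0.15 -0.02 -1.25 -0.44]
shift tool cm [27.24 -5.31 10.66]
turn rad -0.0043
```

>>> {"method": "send_rows", "body": {
  "steps": [
    [[3.5,-0.7,0,0,1],[3.5,-0.7,0,0,1],[3.5,-0.7,0.5,0,1],[3.5,-0.7,1.5,0,1],[3.5,-0.7,1.5,0,1],[3.5,-0.7,1.5,0,1],[3.0,-0.6,2,0,1],[1.5,-0.3,2,0,1],[0,0,0.8,0,1],[0,0,0,0,1]]
  ]
}}

```text
clock: 3.72
position: [531.5, -302.2, 194.7]
ee_rot: [-0.631, 0.775, -0.004, 0.01]
contact_force: [0.7, 0.4, 0.0]
gripper_width: 84.9
```

```bash
python3 - <<'E'
from h import *
import meas
to((514.9,-305,97),168.93)
C,im,D=snap("wrist","w4"); meas.board(C,im,D,122)
E
```

```text
t 3.72 p [ 531.5 -302.2  194.7] yaw_y 168.29 tilt [0.0216 0.0065] F [0.7 0.4 0. ] w 84.9 q [-0.26  0.38 -0.09 -0.01 -1.08  0.06]
shift tool cm [0.72 1.76 9.73]
turn rad -0.0112
depth z [120.1 121.2 121.6 122.1 122.7] n 5304
rect [ 526.3 -248.4] [168.9  25.4] 78.7
t range 168.94338822272582 widths [25. 25. 25. 25. 25. 25. 25. 25. 25. 25. 25. 25. 16. 16. 15. 15. 15. 15.
 16. 16. 16. 16. 15. 15. 15. 15. 15. 15. 16. 16. 16. 15. 15. 15. 15. 15.
 15. 15. 16. 16.] resid 0.1
board yaw -10.98 mid from nose [ 524.3 -257.8] from end [ 528.1 -238.1] grip [ 510.9 -326.5]
```

>>> {"method": "send_rows", "body": {
  "steps": [
    [[0.4,0.9,1.0,-0.01,1],[0.3,0.9,1.5,0,1],[0,0,1.5,0,1],[0,0,1.5,0,1],[0,0,0,0,1]]
  ]
}}

```text
clock: 4.18
position: [521.5, -302.3, 150.4]
ee_rot: [-0.638, 0.77, -0.014, 0.015]
contact_force: [-0.6, 0.2, -0.8]
gripper_width: 85.2
```

```bash
python3 - <<'E'
from h import *
to((514.9,-306,97),168.93)
E
```

```text
t 4.18 p [ 521.5 -302.3  150.4] yaw_y 169.31 tilt [ 0.0412 -0.0015] F [-0.6  0.2 -0.8] w 85.2 q [-0.26  0.4  -0.18 -0.01 -0.95  0.08]
shift tool cm [0.52 0.8  5.3 ]
turn rad 0.0066
```

>>> {"method": "send_rows", "body": {
  "steps": [
    [[0.3,0.5,0.8,0,1],[0.3,0.5,1.2,0,1],[0,0.2,1.2,0,1],[0,0,1.0,0,1],[0,0,0,0,1]]
  ]
}}

```text
clock: 4.6
position: [516.2, -304.6, 115.5]
ee_rot: [-0.641, 0.767, -0.021, 0.019]
contact_force: [-0.4, -0.1, -0.8]
gripper_width: 85.7
```

```bash
python3 - <<'E'
from h import *
to((514.9,-306,97),168.93)
snap("wrist","w5")
E
```

```text
t 4.6 p [ 516.2 -304.6  115.5] yaw_y 169.72 tilt [ 0.0566 -0.0074] F [-0.4 -0.1 -0.8] w 85.7 q [-0.27  0.42 -0.25 -0.01 -0.84  0.09]
shift tool cm [0.17 0.21 1.84]
turn rad 0.0137
```

View pics/w5.png

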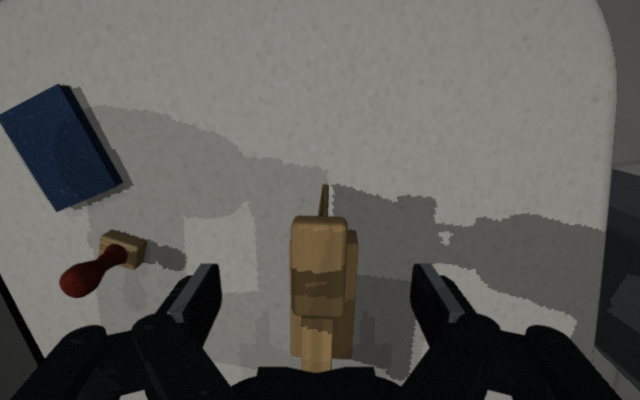

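>>> {"method": "send_rows", "body": {
  "steps": [
    [[0.2,0.2,-3.0,0,1],[0,0,-3.0,0,1],[0,0,-3.0,0,1],[0,0,-3.0,0,1]]
  ]
}}

```text
clock: 4.98
position: [505.4, -304.0, 235.9]
ee_rot: [-0.641, 0.767, -0.016, 0.016]
contact_force: [0.8, -0.4, 0.4]
gripper_width: 85.3
```

```bash
python3 - <<'E'
from h import *
pose()
for i in range(3): optics.get_image("side"); pose()
E
```

```text
t 4.98 p [ 505.4 -304.   235.9] yaw_y 169.79 tilt [ 0.0455 -0.0042] F [ 0.8 -0.4  0.4] w 85.3 q [-0.27  0.3  -0.1  -0.01 -1.12  0.1 ]
t 5.03 p [ 508.5 -306.   244.1] yaw_y 169.88 tilt [ 0.0578 -0.0112] F [ 2.  -0.4  5.8] w 85.2 q [-0.27  0.29 -0.09 -0.01 -1.13  0.1 ]
t 5.08 p [ 508.6 -305.6  241.6] yaw_y 169.85 tilt [ 0.0581 -0.01  ] F [ 0.1 -0.1  1. ] w 85.1 q [-0.27  0.3  -0.1  -0.01 -1.12  0.1 ]
t 5.13 p [ 507.3 -304.7  238.4] yaw_y 169.8 tilt [ 0.0535 -0.0068] F [ 0.2 -0.8 -0.5] w 85.1 q [-0.27  0.3  -0.1  -0.01 -1.12  0.1 ]
```

>>> {"method": "send_rows", "body": {
  "steps": [
    [[0,0,-1.0,0,1],[0,0,-1.2,0,1],[0,0,-1.2,0,1],[0,0,-1.0,0,1],[0,0,0,0,1],[0,0,-1.0,0,1],[0,0,-1.2,0,1],[0,0,-1.2,0,1],[0,0,-1.0,0,1],[0,0,0,0,1]]
  ]
}}

```text
clock: 5.97
position: [500.7, -303.0, 330.1]
ee_rot: [-0.642, 0.767, -0.016, 0.016]
contact_force: [0.2, -1.0, -0.6]
gripper_width: 85.8
```

```bash
python3 - <<'E'
from h import *
pose()
for i in range(2): optics.get_image("side"); pose()
E
```

```text
t 5.97 p [ 500.7 -303.   330.1] yaw_y 169.83 tilt [ 0.0453 -0.0044] F [ 0.2 -1.  -0.6] w 85.8 q [-0.27  0.24  0.05 -0.01 -1.34  0.1 ]
t 6.02 p [ 500.5 -302.7  328.9] yaw_y 169.82 tilt [ 0.0441 -0.0034] F [-0.7  0.4 -0. ] w 85.5 q [-0.27  0.24  0.05 -0.01 -1.33  0.1 ]
t 6.07 p [ 500.1 -302.5  327.7] yaw_y 169.81 tilt [ 0.0425 -0.0024] F [-0.6  0.1 -0.5] w 85.9 q [-0.27  0.25  0.05 -0.01 -1.33  0.1 ]
```

>>> {"method": "send_rows", "body": {
  "steps": [
    [[0,0,0,0,1],[0,0,0,0,1],[0,0,0,0,1],[0,0,0,0,1],[0,0,0,0,1],[0,0,0,0,1],[0,0,0,0,1],[0,0,0,0,1],[0,0,0,0,1],[0,0,0,0,1]]
  ]
}}

```text
clock: 6.9
position: [498.9, -301.7, 323.2]
ee_rot: [-0.641, 0.767, -0.011, 0.014]
contact_force: [0.4, -0.0, 0.1]
gripper_width: 85.7
```

```bash
python3 - <<'E'
from h import *
pose()
for i in range(2): optics.get_image("side"); pose()
E
```

```text
t 6.9 p [ 498.9 -301.7  323.2] yaw_y 169.79 tilt [0.0348 0.0011] F [ 0.4 -0.   0.1] w 85.7 q [-0.27  0.25  0.04 -0.01 -1.33  0.1 ]
t 6.95 p [ 498.9 -301.7  323.2] yaw_y 169.79 tilt [0.0348 0.0011] F [ 1.   0.5 -0.6] w 85.5 q [-0.27  0.25  0.04 -0.01 -1.33  0.1 ]
t 7.0 p [ 498.9 -301.7  323.2] yaw_y 169.79 tilt [0.0348 0.0011] F [ 0.2  0.1 -0.1] w 85.3 q [-0.27  0.25  0.04 -0.01 -1.33  0.1 ]
```

>>> {"method": "send_rows", "body": {
  "steps": [
    [[0,-0.3,4.0,0,1],[0,-0.2,4.0,0,1],[0,-0.2,4.0,0,1],[0,0,4.0,0,1]]
  ]
}}

```text
clock: 7.33
position: [520.0, -307.1, 173.0]
ee_rot: [-0.642, 0.766, -0.025, 0.021]
contact_force: [0.9, -0.5, -0.5]
gripper_width: 85.2
```

```bash
python3 - <<'E'
from h import *
pose()
for i in range(5): optics.get_image("side")
to((514.9,-306,97),168.93)
E
```

```text
t 7.33 p [ 520.  -307.1  173. ] yaw_y 169.89 tilt [ 0.0638 -0.0117] F [ 0.9 -0.5 -0.5] w 85.2 q [-0.27  0.37 -0.17 -0.01 -0.97  0.1 ]
t 7.58 p [ 520.9 -307.8  176.2] yaw_y 169.94 tilt [ 0.0641 -0.013 ] F [-0.1 -0.1  1.4] w 85.5 q [-0.27  0.36 -0.17 -0.01 -0.97  0.1 ]
shift tool cm [-0.08  1.13  7.86]
turn rad 0.0175
```

>>> {"method": "send_rows", "body": {
  "steps": [
    [[0,0.5,1.5,0.01,1],[0,0.5,2.0,0,1],[0,0.4,2.0,0,1],[0,0.2,1.5,0,1]]
  ]
}}

```text
clock: 7.92
position: [521.8, -310.8, 123.5]
ee_rot: [-0.639, 0.768, -0.042, 0.029]
contact_force: [0.3, 0.9, 0.3]
gripper_width: 85.6
```

```bash
python3 - <<'E'
from h import *
pose()
for i in range(5): optics.get_image("side")
to((514.9,-306,97),168.93)
E
```

```text
t 7.92 p [ 521.8 -310.8  123.5] yaw_y 169.55 tilt [ 0.0992 -0.0274] F [0.3 0.9 0.3] w 85.6 q [-0.27  0.41 -0.26 -0.   -0.8   0.09]
t 8.17 p [ 521.9 -310.8  123.5] yaw_y 169.57 tilt [ 0.0979 -0.0272] F [ 0.6 -0.7 -0.4] w 85.5 q [-0.27  0.41 -0.26  0.   -0.81  0.09]
shift tool cm [-0.37  1.04  2.55]
turn rad 0.0111
```

>>> {"method": "send_rows", "body": {
  "steps": [
    [[0,-0.4,-1.5,0,1],[0,-0.4,-1.5,0,1],[0,-0.4,-1.5,0,1],[0,-0.4,-1.5,0,1],[0,-0.4,-1.5,0,1],[0,-0.4,-1.5,0,1],[0,-0.4,-1.5,0,1],[0,-0.4,-1.5,0,1],[0,0,0,0,1],[0,0,0,0,1]]
  ]
}}

```text
clock: 9.0
position: [547.3, -315.7, 274.1]
ee_rot: [-0.639, 0.766, -0.056, 0.036]
contact_force: [-0.2, 0.7, -0.9]
gripper_width: 85.6
```

```bash
python3 - <<'E'
from h import *
pose()
for i in range(3): optics.get_image("side")
to((514.9,-306,97),168.93)
E
```

```text
t 9.0 p [ 547.3 -315.7  274.1] yaw_y 169.7 tilt [ 0.1271 -0.0389] F [-0.2  0.7 -0.9] w 85.6 q [-0.27  0.31 -0.01  0.   -1.12  0.08]
t 9.15 p [ 546.6 -315.6  272.2] yaw_y 169.69 tilt [ 0.124 -0.038] F [ 0.9 -0.1  0.3] w 85.5 q [-0.27  0.31 -0.01  0.   -1.12  0.08]
shift tool cm [-0.63  5.52 16.94]
turn rad 0.0133
```

>>> {"method": "send_rows", "body": {
  "steps": [
    [[0,0.8,0,0,1],[0,0.8,0,0,1],[0,0.8,0,0,1],[0,0.8,0,0,1],[0,0.8,0,0,1],[0,0.8,0,0,1],[0,0.8,0,0,1],[0,0.8,0,0,1]]
  ]
}}

```text
clock: 9.82
position: [475.5, -302.1, 258.3]
ee_rot: [-0.639, 0.767, -0.05, 0.033]
contact_force: [1.1, 0.3, -0.2]
gripper_width: 85.3
```

```bash
python3 - <<'E'
from h import *
pose()
for i in range(5): optics.get_image("side")
to((514.9,-306,97),168.93)
E
```

```text
t 9.82 p [ 475.5 -302.1  258.3] yaw_y 169.65 tilt [ 0.1148 -0.0344] F [ 1.1  0.3 -0.2] w 85.3 q [-0.28  0.2  -0.19  0.   -1.06  0.1 ]
t 10.07 p [ 477.  -302.5  258.8] yaw_y 169.66 tilt [ 0.1156 -0.0349] F [ 0.2  0.2 -0.3] w 85.4 q [-0.28  0.21 -0.18  0.   -1.06  0.09]
shift tool cm [-0.56 -1.83 16.51]
turn rad 0.0127
```

>>> {"method": "send_rows", "body": {
  "steps": [
    [[0,0,-2.5,0,1],[0,0,0,0,1],[0,0,-2.5,0,1],[0,0,0,0,1],[0,0,-2.5,0,1],[0,0,0,0,1],[0,0,-2.5,0,1],[0,0,0,0,1],[0,0,-2.5,0,1],[0,0,0,0,1]]
  ]
}}

```text
clock: 10.9
position: [468.6, -300.2, 389.2]
ee_rot: [-0.64, 0.766, -0.056, 0.035]
contact_force: [-1.1, -0.3, 2.0]
gripper_width: 85.2
```

```bash
python3 - <<'E'
from h import *
pose()
for i in range(4): optics.get_image("side")
to((514.9,-306,97),168.93)
E
```

```text
t 10.9 p [ 468.6 -300.2  389.2] yaw_y 169.82 tilt [ 0.1246 -0.0416] F [-1.1 -0.3  2. ] w 85.2 q [-0.28  0.13  0.04  0.01 -1.35  0.1 ]
t 11.1 p [ 466.7 -298.4  381.8] yaw_y 169.75 tilt [ 0.1131 -0.034 ] F [ 0.3 -0.1 -0.2] w 85.9 q [-0.28  0.13  0.03  0.   -1.35  0.1 ]
shift tool cm [-0.49 -1.5  28.85]
turn rad 0.0144
```

>>> {"method": "send_rows", "body": {
  "steps": [
    [[0,0,4.0,0,1]]
  ]
}}

```text
clock: 11.18
position: [474.4, -302.0, 349.9]
ee_rot: [-0.64, 0.766, -0.058, 0.036]
contact_force: [1.1, -0.5, 1.4]
gripper_width: 85.4
```

```bash
python3 - <<'E'
from h import *
pose()
for i in range(4): optics.get_image("side"); pose()
E
```

```text
t 11.18 p [ 474.4 -302.   349.9] yaw_y 169.85 tilt [ 0.1283 -0.0427] F [ 1.1 -0.5  1.4] w 85.4 q [-0.28  0.15 -0.03  0.01 -1.26  0.1 ]
t 11.23 p [ 469.4 -298.1  334. ] yaw_y 169.69 tilt [ 0.1053 -0.0282] F [ -2.3   2.6 -12.4] w 85.2 q [-0.28  0.16 -0.05 -0.   -1.25  0.1 ]
t 11.28 p [ 468.5 -297.9  334.8] yaw_y 169.69 tilt [ 0.1007 -0.0272] F [ 0.1  0.1 -1.6] w 85.7 q [-0.28  0.16 -0.05 -0.   -1.26  0.1 ]
t 11.33 p [ 469.8 -299.1  338.6] yaw_y 169.75 tilt [ 0.1053 -0.0312] F [ 0.3 -0.1  1.2] w 85.4 q [-0.28  0.16 -0.05  0.   -1.26  0.1 ]
t 11.38 p [ 471.1 -300.   341.6] yaw_y 169.78 tilt [ 0.1104 -0.0343] F [0.1 0.5 1.3] w 85.3 q [-0.28  0.15 -0.04  0.   -1.26  0.1 ]
```

```bash
cat > cam2.py <<'E'
from h import *
import sys
for i in range(int(sys.argv[1])): optics.get_image("side")
pose()
E
python3 cam2.py 4
```

```text
t 11.58 p [ 472.1 -300.2  344.3] yaw_y 169.77 tilt [ 0.1165 -0.0356] F [-1.2 -0.6  0.4] w 85.4 q [-0.28  0.15 -0.04  0.   -1.26  0.1 ]
```

>>> {"method": "send_rows", "body": {
  "steps": [
    [[0,0,4.0,0,1]]
  ]
}}

```text
clock: 11.67
position: [480.8, -304.1, 314.4]
ee_rot: [-0.64, 0.765, -0.061, 0.037]
contact_force: [2.0, -0.4, 0.8]
gripper_width: 85.5
```

```bash
python3 cam2.py 2
```

```text
t 11.77 p [ 475.  -300.4  300.6] yaw_y 169.71 tilt [ 0.1094 -0.0311] F [-0.7 -0.4 -1.3] w 85.3 q [-0.28  0.18 -0.11  0.   -1.17  0.1 ]
```

>>> {"method": "send_rows", "body": {
  "steps": [
    [[0,0,4.0,0,1]]
  ]
}}

```text
clock: 11.85
position: [483.1, -304.1, 271.8]
ee_rot: [-0.64, 0.766, -0.055, 0.035]
contact_force: [1.8, -0.8, 1.2]
gripper_width: 85.7
```

```bash
python3 cam2.py 2
```

```text
t 11.95 p [ 477.  -300.4  259.1] yaw_y 169.64 tilt [ 0.1007 -0.0267] F [ 0.   0.7 -1.7] w 85.3 q [-0.28  0.21 -0.17 -0.   -1.08  0.1 ]
```

>>> {"method": "send_rows", "body": {
  "steps": [
    [[0,0,0,0,1]]
  ]
}}

```text
clock: 12.03
position: [477.4, -300.9, 260.9]
ee_rot: [-0.64, 0.767, -0.043, 0.03]
contact_force: [0.9, -0.2, 2.1]
gripper_width: 85.3
```

```bash
python3 cam2.py 4
```

```text
t 12.23 p [ 478.  -300.9  261.7] yaw_y 169.67 tilt [ 0.1043 -0.0285] F [ 0.7  0.6 -0.1] w 85.3 q [-0.28  0.21 -0.17 -0.   -1.09  0.1 ]
```

>>> {"method": "send_rows", "body": {
  "steps": [
    [[0,0,-4.0,0,1],[0,0,0,0,1]]
  ]
}}

```text
clock: 12.4
position: [474.0, -300.3, 304.3]
ee_rot: [-0.64, 0.767, -0.046, 0.031]
contact_force: [-0.0, -0.6, 2.4]
gripper_width: 85.2
```

```bash
python3 cam2.py 5
```

```text
t 12.65 p [ 470.8 -297.8  294.4] yaw_y 169.59 tilt [ 0.0912 -0.0213] F [ 0.4 -0.   0.4] w 85.5 q [-0.28  0.18 -0.12 -0.   -1.18  0.1 ]
```

>>> {"method": "send_rows", "body": {
  "steps": [
    [[0,0,4.0,0,1]]
  ]
}}

```text
clock: 12.73
position: [478.5, -301.0, 262.6]
ee_rot: [-0.64, 0.767, -0.046, 0.032]
contact_force: [1.2, -1.4, 0.4]
gripper_width: 85.8
```

```bash
python3 cam2.py 2
```

```text
t 12.83 p [ 471.4 -297.   249. ] yaw_y 169.51 tilt [ 0.0807 -0.0157] F [-1.4  0.8 -1. ] w 85.3 q [-0.28  0.22 -0.18 -0.01 -1.09  0.1 ]
```

>>> {"method": "send_rows", "body": {
  "steps": [
    [[0,0,0,0,1]]
  ]
}}

```text
clock: 12.92
position: [471.2, -297.2, 248.9]
ee_rot: [-0.639, 0.768, -0.031, 0.025]
contact_force: [0.9, -0.2, 0.4]
gripper_width: 85.3
```

```bash
python3 cam2.py 4
```

```text
t 13.12 p [ 472.1 -297.4  250.4] yaw_y 169.53 tilt [ 0.0826 -0.0169] F [ 0.3 -0.3 -1. ] w 85.5 q [-0.28  0.22 -0.18 -0.01 -1.09  0.1 ]
```

>>> {"method": "send_rows", "body": {
  "steps": [
    [[0,-4.0,0,0,1]]
  ]
}}

```text
clock: 13.2
position: [504.9, -303.1, 253.5]
ee_rot: [-0.638, 0.769, -0.03, 0.025]
contact_force: [0.3, -0.0, -0.1]
gripper_width: 85.6
```

```bash
python3 - <<'E'
from h import *
pose()
for i in range(5): optics.get_image("side"); pose()
E
```

```text
t 13.2 p [ 504.9 -303.1  253.5] yaw_y 169.41 tilt [ 0.0767 -0.0138] F [ 0.3 -0.  -0.1] w 85.6 q [-0.27  0.27 -0.1  -0.01 -1.12  0.09]
t 13.25 p [ 516.4 -306.2  254.6] yaw_y 169.61 tilt [ 0.0862 -0.0202] F [ 9.3 -4.1  4.1] w 85.6 q [-0.27  0.29 -0.08 -0.   -1.12  0.09]
t 13.3 p [ 514.8 -305.6  254.5] yaw_y 169.6 tilt [ 0.0853 -0.019 ] F [-1.5  0.5  0.2] w 85.3 q [-0.27  0.28 -0.08 -0.   -1.12  0.09]
t 13.35 p [ 513.2 -305.1  254.4] yaw_y 169.57 tilt [ 0.084  -0.0178] F [0.2 0.5 0. ] w 85.1 q [-0.27  0.28 -0.09 -0.01 -1.12  0.09]
t 13.4 p [ 512.1 -304.8  254.4] yaw_y 169.54 tilt [ 0.0835 -0.0173] F [ 0.1 -0.1  0.1] w 85.1 q [-0.27  0.28 -0.09 -0.01 -1.12  0.09]
t 13.45 p [ 511.5 -304.7  254.4] yaw_y 169.53 tilt [ 0.0834 -0.0172] F [ 0.2 -1.2 -0.9] w 85.6 q [-0.27  0.28 -0.09 -0.01 -1.12  0.09]
```

>>> {"method": "send_rows", "body": {
  "steps": [
    [[0,0,-4.0,0,1],[0,0,0,0,1]]
  ]
}}

```text
clock: 13.62
position: [506.5, -303.9, 295.6]
ee_rot: [-0.639, 0.768, -0.033, 0.026]
contact_force: [0.7, -0.8, 2.8]
gripper_width: 85.6
```

```bash
python3 cam2.py 4
```

```text
t 13.82 p [ 503.5 -301.5  286.6] yaw_y 169.43 tilt [ 0.0684 -0.0087] F [0.2 0.5 1.1] w 85.2 q [-0.27  0.25 -0.04 -0.01 -1.21  0.09]
```

>>> {"method": "send_rows", "body": {
  "steps": [
    [[0,0,4.0,0,1]]
  ]
}}

```text
clock: 13.9
position: [510.0, -304.2, 254.9]
ee_rot: [-0.639, 0.768, -0.034, 0.027]
contact_force: [2.5, -0.6, 1.3]
gripper_width: 85.3
```

```bash
python3 cam2.py 2
```

```text
t 14.0 p [ 502.8 -300.1  241. ] yaw_y 169.35 tilt [ 0.0577 -0.003 ] F [-0.1 -0.2 -0. ] w 85.3 q [-0.27  0.29 -0.11 -0.01 -1.12  0.09]
```

>>> {"method": "send_rows", "body": {
  "steps": [
    [[0,0,0,0,1],[0,0,0,0,1],[0,0,0,0,1],[0,0,-4.0,0,1],[0,0,0,0,1]]
  ]
}}

```text
clock: 14.42
position: [500.5, -301.2, 284.9]
ee_rot: [-0.639, 0.769, -0.02, 0.019]
contact_force: [0.9, -1.2, 2.0]
gripper_width: 85.7
```

```bash
python3 cam2.py 4
```

```text
t 14.62 p [ 497.1 -298.6  275.7] yaw_y 169.33 tilt [0.0421 0.0027] F [-0.3 -0.7  0.2] w 85.5 q [-0.27  0.26 -0.05 -0.01 -1.22  0.09]
```

>>> {"method": "send_rows", "body": {
  "steps": [
    [[0,0,4.0,0,1]]
  ]
}}

```text
clock: 14.7
position: [503.1, -300.9, 243.8]
ee_rot: [-0.639, 0.769, -0.021, 0.021]
contact_force: [2.0, -0.8, 0.9]
gripper_width: 85.4
```

```bash
python3 cam2.py 2
```

```text
t 14.8 p [ 495.6 -296.8  230.3] yaw_y 169.26 tilt [0.0317 0.0082] F [-0.7  0.6 -0.5] w 85.5 q [-0.27  0.29 -0.12 -0.02 -1.13  0.09]
```

>>> {"method": "send_rows", "body": {
  "steps": [
    [[0,0,4.0,0,1]]
  ]
}}

```text
clock: 14.88
position: [501.1, -299.1, 201.1]
ee_rot: [-0.639, 0.769, -0.014, 0.017]
contact_force: [1.8, -0.7, 0.8]
gripper_width: 85.3
```

```bash
python3 cam2.py 2
```

```text
t 14.98 p [ 493.9 -295.2  189.6] yaw_y 169.21 tilt [0.0209 0.013 ] F [-0.9  0.3 -1.1] w 85.4 q [-0.27  0.33 -0.18 -0.02 -1.05  0.09]
```

>>> {"method": "send_rows", "body": {
  "steps": [
    [[0,0,0,0,1],[0,0,0,0,1],[0,0,0,0,1]]
  ]
}}

```text
clock: 15.23
position: [495.5, -296.6, 193.9]
ee_rot: [-0.638, 0.77, -0.003, 0.012]
contact_force: [0.2, 0.4, 0.3]
gripper_width: 85.4
```

```bash
python3 - <<'E'
from h import *
to((514.9,-306,97),168.93)
E
```

```text
t 15.23 p [ 495.5 -296.6  193.9] yaw_y 169.3 tilt [0.0224 0.0096] F [0.2 0.4 0.3] w 85.4 q [-0.27  0.33 -0.17 -0.02 -1.05  0.09]
shift tool cm [ 0.7  -1.88  9.72]
turn rad 0.0065
```

>>> {"method": "send_rows", "body": {
  "steps": [
    [[0.7,-1.9,0,0.006,1]]
  ]
}}

```text
clock: 15.32
position: [511.7, -306.3, 196.7]
ee_rot: [-0.636, 0.772, -0.004, 0.012]
contact_force: [-0.4, -0.3, -0.2]
gripper_width: 85.5
```

```bash
python3 cam2.py 4
```

```text
t 15.52 p [ 513.6 -307.3  195.6] yaw_y 168.96 tilt [0.0245 0.0089] F [-0.4 -0.5 -0.4] w 85.1 q [-0.28  0.36 -0.12 -0.02 -1.07  0.09]
```

>>> {"method": "send_rows", "body": {
  "steps": [
    [[0,0,3.5,0,1]]
  ]
}}

```text
clock: 15.6
position: [518.8, -309.1, 168.3]
ee_rot: [-0.636, 0.771, -0.012, 0.016]
contact_force: [0.7, -0.8, 0.4]
gripper_width: 85.2
```

```bash
python3 cam2.py 2
```

```text
t 15.7 p [ 511.5 -305.5  157.2] yaw_y 168.89 tilt [0.0172 0.013 ] F [-1.3  1.4 -0.3] w 85.2 q [-0.28  0.39 -0.17 -0.02 -1.    0.09]
```

>>> {"method": "send_rows", "body": {
  "steps": [
    [[0,0,3.0,0,1]]
  ]
}}

```text
clock: 15.78
position: [515.6, -307.0, 133.4]
ee_rot: [-0.636, 0.771, -0.006, 0.013]
contact_force: [1.5, 1.0, 1.1]
gripper_width: 85.7
```

```bash
python3 - <<'E'
from h import *
for i in range(4): optics.get_image("side")
to((514.9,-306,97),168.93)
E
```

```text
t 15.98 p [ 512.1 -305.3  128.3] yaw_y 168.93 tilt [0.0167 0.0122] F [-0.6 -0.5  0.4] w 85.3 q [-0.27  0.42 -0.2  -0.02 -0.93  0.09]
shift tool cm [ 0.06 -0.25  3.14]
turn rad 0.0
```

>>> {"method": "send_rows", "body": {
  "steps": [
    [[0,-0.25,3.1,0,1]]
  ]
}}

```text
clock: 16.07
position: [520.1, -307.9, 105.4]
ee_rot: [-0.637, 0.771, -0.008, 0.014]
contact_force: [0.5, -0.3, 0.9]
gripper_width: 85.7
```

```bash
python3 - <<'E'
from h import *
for i in range(4): optics.get_image("side")
to((514.9,-306,97),168.93)
E
```

```text
t 16.27 p [ 515.4 -305.7   98.8] yaw_y 168.96 tilt [0.0173 0.0114] F [0.1 0.1 0.1] w 85.1 q [-0.27  0.46 -0.23 -0.02 -0.87  0.09]
shift tool cm [0.04 0.05 0.18]
turn rad 0.0006
```

>>> {"method": "send_rows", "body": {
  "steps": [
    [[0,0,0,0,0],[0,0,0,0,0],[0,0,0,0,0],[0,0,0,0,0],[0,0,0,0,0],[0,0,0,0,0],[0,0,0,0,0],[0,0,0,0,0]]
  ]
}}

```text
clock: 16.93
position: [518.5, -307.3, 107.3]
ee_rot: [-0.636, 0.771, -0.006, 0.013]
contact_force: [0.3, -0.1, -0.4]
gripper_width: 24.6
```

```bash
python3 -c "
from h import *
pose()"
```

```text
t 16.93 p [ 518.5 -307.3  107.3] yaw_y 169.04 tilt [0.0281 0.0065] F [ 0.3 -0.1 -0.4] w 24.6 q [-0.27  0.45 -0.22 -0.02 -0.88  0.09]
```

```bash
python3 - <<'E'
from h import *
import meas
C,im,D=snap("wrist","w6"); pose()
cs,ims,Ds=snap("side","s1"); a=cv2.resize(ims[180:330,200:420],None,fx=2.5,fy=2.5,interpolation=cv2.INTER_CUBIC)
cv2.imwrite("pics/v7.png",np.vstack([cv2.resize(a,(550,375)),cv2.resize(im[180:400,160:500],(550,220*550//340))[:225]]))
P=cloud(C,D); m=(P[...,2]>105)&(P[...,2]<135)&(np.abs(P[...,0]-515)<30)&(P[...,1]>-345)&(P[...,1]<-285)
print(np.percentile(P[m],[2,50,98],axis=0).round(1))
meas.board(C,im,D,122); meas.board(cs,ims,Ds,122)
E
```

```text
t 16.98 p [ 518.5 -307.4  107.2] yaw_y 169.04 tilt [0.028  0.0065] F [-0.5 -0.7 -0.1] w 24.6 q [-0.27  0.45 -0.22 -0.02 -0.88  0.09]
[[ 493.8 -330.9  113.1]
 [ 517.7 -314.2  121.9]
 [ 539.5 -286.6  133.7]]
depth z [116.4 121.2 121.9 122.4 129.7] n 8732
rect [ 515.8 -298.7] [52.5 75.5] 12.1
t range 76.75999944717427 widths [25. 36. 48. 52. 55. 57. 56. 27. 27. 27. 27. 25. 23. 16. 16. 16. 16.] resid 0.15
board yaw -11.04 mid from nose [ 509.7 -351.3] from end [ 531.2 -241.1] grip [ 496.3 -420. ]
depth z [113.3 119.  120.9 122.6 129.4] n 257
rect [ 527.9 -301.7] [90.2 49.7] 58.0
t range 92.07797676067277 widths [26. 26. 39. 41. 47. 50. 50. 50. 50. 47. 32. 21. 21. 19. 16. 14. 14. 14.
 11. 11. 11.] resid 1.99
board yaw -13.14 mid from nose [ 512.7 -344.8] from end [ 534.7 -250.4] grip [ 496.8 -412.9]
```

View pics/v7.png

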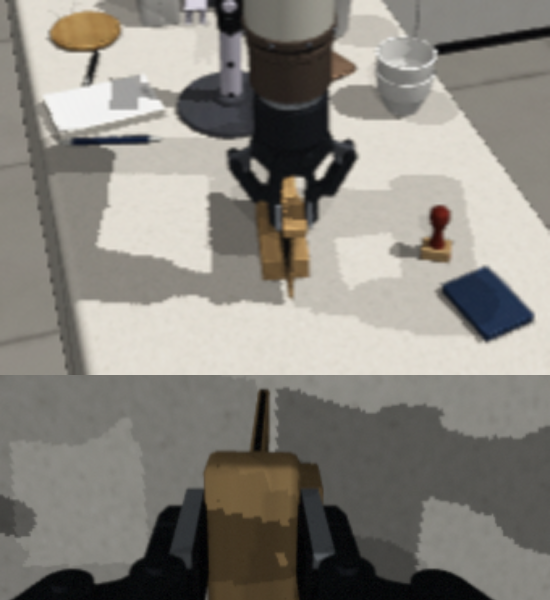

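The side view shows the board still in the block with the fingers around its grip. The close wrist crop shows the grip centred between the pads, and its top is still at z≈122.

>>> {"method": "send_rows", "body": {
  "steps": [
    [[0,0,-1.5,0,0],[0,0,-1.5,0,0],[0,0,-1.5,0,0],[0,0,-1.5,0,0],[0,0,0,0,0],[0,0,0,0,0]]
  ]
}}

```text
clock: 17.53
position: [514.8, -306.8, 165.4]
ee_rot: [-0.636, 0.772, -0.003, 0.011]
contact_force: [-0.5, 0.6, -2.7]
gripper_width: 24.7
```

```bash
python3 - <<'E'
from h import *
pose(); optics.get_image("side")
C,im,D=snap("wrist","w7"); pose()
P=cloud(C,D); M=C[2]
# batten top points: bright wood, above 140
hsv=cv2.cvtColor(im,cv2.COLOR_BGR2HSV)
m=(hsv[...,0]>7)&(hsv[...,0]<25)&(hsv[...,1]>70)&(P[...,2]>140)&(np.abs(P[...,0]-525)<60)
v,u=np.nonzero(m); q=P[m]; print(m.sum(),v.min(),v.max()); 
A=np.c_[q[:,0],q[:,1],np.ones(len(q))]; k=np.abs(q[:,2]-np.median(q[:,2]))<5; print('med z',np.median(q[:,2]),'plane',np.linalg.lstsq(A[k],q[k,2],rcond=None)[0])
E
```

```text
t 17.53 p [ 514.8 -306.8  165.4] yaw_y 168.99 tilt [0.0202 0.0099] F [-0.5  0.6 -2.7] w 24.7 q [-0.28  0.39 -0.15 -0.02 -1.01  0.09]
t 17.63 p [ 514.8 -306.9  165. ] yaw_y 169.0 tilt [0.0195 0.0098] F [ 0.6  0.3 -1.7] w 24.6 q [-0.28  0.39 -0.15 -0.02 -1.01  0.09]
7240 223 399
med z 180.0495927839613 plane [-2.46238980e-02  1.28102445e-02  1.96527278e+02]
```

```bash
cat > held.py <<'E'
from h import *
def held(C,im,D,st):
    "held board in tool frame: lateral (tool y) of grip/batten, end (tool x), top z"
    P=cloud(C,D); M=R.from_quat(st["ee_rot"]).as_matrix(); T=(P-st["position"])@M
    hsv=cv2.cvtColor(im,cv2.COLOR_BGR2HSV); top=-15.
    m=(hsv[...,0]>7)&(hsv[...,0]<25)&(hsv[...,1]>60)&(np.abs(T[...,2]-top)<5)&(np.abs(T[...,1])<25)&(np.abs(T[...,0])<90)
    k,l,s,c=cv2.connectedComponentsWithStats(m.astype(np.uint8)); m=l==1+s[1:,4].argmax()
    z=np.median(T[m][:,2]); v,u=np.nonzero(m); o,d=ray(C,np.c_[u,v]); ol=(o-st["position"])@M; dl=d@M
    Q=ol+dl*((z-ol[2])/dl[:,2])[:,None]
    print('tool z of top',z.round(2),'x range',Q[:,0].min().round(1),Q[:,0].max().round(1))
    out=[]
    for a in np.arange(Q[:,0].min()+4,Q[:,0].max()-3,6):
        k=np.abs(Q[:,0]-a)<3; out.append([a,(Q[k,1].min()+Q[k,1].max())/2,np.ptp(Q[k,1])])
    out=np.array(out); print(out.round(1).tolist())
    return out
if __name__=="__main__":
    zz=np.load("w7.npz"); c=optics.get_calibration("wrist"); st,_=pose(); C=(np.array(c["K"],float),c["k1"],zz["M"]); held(C,zz["im"],zz["D"],st)
E
python3 held.py
```

```text
t 17.63 p [ 514.8 -306.9  165. ] yaw_y 169.0 tilt [0.0195 0.0098] F [ 0.6  0.3 -1.7] w 24.6 q [-0.28  0.39 -0.15 -0.02 -1.01  0.09]
tool z of top -14.92 x range -49.0 25.5
[[-45.0, -0.4, 15.2], [-39.0, -0.4, 15.0], [-33.0, -0.5, 15.7], [-27.0, -0.2, 22.4], [-21.0, -0.2, 25.0], [-15.0, -0.4, 25.3], [-9.0, -0.4, 25.0], [-3.0, -0.3, 25.0], [3.0, -0.4, 25.2], [9.0, -0.3, 25.2], [15.0, -0.4, 25.5], [21.0, -0.4, 25.2]]
```

>>> {"method": "send_rows", "body": {
  "steps": [
    [[-1.5,1.1,0,0.02,0],[-2.2,1.6,0.1,0.02,0],[-2.2,1.6,0.1,0.02,0],[-2.2,1.6,0.1,0,0],[-2.2,1.6,0.1,0,0],[-1.5,1.1,0,0,0],[0,0,0,0,0],[0,0,0,0,0],[0,0,0,0,0]]
  ]
}}

```text
clock: 18.38
position: [450.9, -167.0, 150.4]
ee_rot: [-0.61, 0.792, 0.005, 0.004]
contact_force: [0.1, 0.2, -1.5]
gripper_width: 24.6
```

```bash
cat > ins.py <<'E'
from held import *
import sys
tag=sys.argv[1]; home=np.array([485.2,3.8]); yaw=-14.2; zt=161.3
if len(sys.argv)>2: home=np.array([float(a) for a in sys.argv[2].split(',')])
d=np.array([-np.sin(np.radians(yaw)),np.cos(np.radians(yaw))]); n=np.array([d[1],-d[0]])
st=arm.read_state(); C,im,D=snap("wrist",tag)
e=st["position"][:2]-home; print('along',(e@d).round(1),'lateral',(e@n).round(2),'z err',(st["position"][2]-zt).round(1))
to((*(home+d*min(e@d,-160)),zt),yaw+180,st); 
try: held(C,im,D,st)
except Exception as x: print(x)
E
python3 ins.py w8
```

```text
along -174.0 lateral 8.69 z err -10.9
t 18.38 p [ 450.9 -167.   150.4] yaw_y 165.2 tilt [0.0014 0.0127] F [ 0.1  0.2 -1.5] w 24.6 q [-0.02  0.22 -0.45 -0.02 -0.9  -0.22]
shift tool cm [-0.    0.87 -1.09]
turn rad -0.0105
tool z of top -14.49 x range -49.0 25.0
[[-45.0, -0.2, 15.2], [-39.0, -0.2, 15.9], [-33.0, -0.5, 15.3], [-27.0, 0.2, 22.9], [-21.0, -0.2, 24.6], [-15.0, -0.2, 25.2], [-9.0, -0.2, 25.0], [-3.0, -0.2, 25.4], [3.0, -0.2, 25.2], [9.0, -0.2, 25.5], [15.0, -0.2, 25.5], [21.0, -0.2, 25.1]]
```

>>> {"method": "send_rows", "body": {
  "steps": [
    [[0,0.9,-1.1,-0.01,0]]
  ]
}}

```text
clock: 18.52
position: [442.6, -165.6, 159.5]
ee_rot: [-0.613, 0.79, 0.006, 0.003]
contact_force: [0.4, -0.7, -0.8]
gripper_width: 24.7
```

```bash
python3 cam2.py 4; python3 ins.py w9
```

```text
t 18.72 p [ 442.9 -165.7  161.3] yaw_y 165.67 tilt [0.0024 0.0126] F [-0.4  0.5 -1.4] w 24.7 q [-0.02  0.2  -0.45 -0.02 -0.92 -0.22]
along -174.7 lateral 0.57 z err 0.0
t 18.72 p [ 442.9 -165.7  161.3] yaw_y 165.67 tilt [0.0024 0.0126] F [-0.4  0.5 -1.4] w 24.7 q [-0.02  0.2  -0.45 -0.02 -0.92 -0.22]
shift tool cm [0.   0.06 0.  ]
turn rad -0.0023
tool z of top -14.49 x range -49.0 25.0
[[-45.0, -0.2, 15.2], [-39.0, -0.2, 15.9], [-33.0, -0.5, 15.3], [-27.0, 0.2, 22.9], [-21.0, -0.2, 24.6], [-15.0, -0.2, 25.2], [-9.0, -0.2, 25.0], [-3.0, -0.3, 25.4], [3.0, -0.2, 25.2], [9.0, -0.1, 25.2], [15.0, -0.2, 25.5], [21.0, -0.2, 25.1]]
```

>>> {"method": "send_rows", "body": {
  "steps": [
    [[-1.0,0.05,0,0,0],[-1.0,0,0,0,0]]
  ]
}}

```text
clock: 18.93
position: [447.4, -146.7, 160.4]
ee_rot: [-0.612, 0.791, 0.005, 0.004]
contact_force: [-0.4, 0.5, -1.9]
gripper_width: 24.3
```

```bash
python3 cam2.py 3; python3 ins.py w10; python3 - <<'E'
from h import *
_,im,_=snap("scene","sc1"); cv2.imwrite("pics/v8.png",cv2.resize(im[170:270,270:420],None,fx=5,fy=5,interpolation=cv2.INTER_CUBIC))
E
```

```text
t 19.08 p [ 447.6 -146.2  160.6] yaw_y 165.62 tilt [0.0006 0.0126] F [-0.4  0.1 -0.5] w 24.4 q [ 0.02  0.19 -0.45 -0.02 -0.92 -0.26]
along -154.6 lateral 0.29 z err -0.7
t 19.08 p [ 447.6 -146.2  160.6] yaw_y 165.62 tilt [0.0006 0.0126] F [-0.4  0.1 -0.5] w 24.4 q [ 0.02  0.19 -0.45 -0.02 -0.92 -0.26]
shift tool cm [ 0.54  0.03 -0.07]
turn rad -0.0031
tool z of top -14.49 x range -49.0 25.0
[[-45.0, -0.2, 15.2], [-39.0, -0.2, 15.9], [-33.0, -0.2, 15.8], [-27.0, -0.2, 22.9], [-21.0, -0.2, 24.6], [-15.0, -0.2, 25.2], [-9.0, -0.2, 25.6], [-3.0, -0.1, 25.0], [3.0, -0.2, 25.3], [9.0, -0.1, 25.2], [15.0, -0.2, 25.5], [21.0, -0.2, 25.1]]
```

View pics/v8.png

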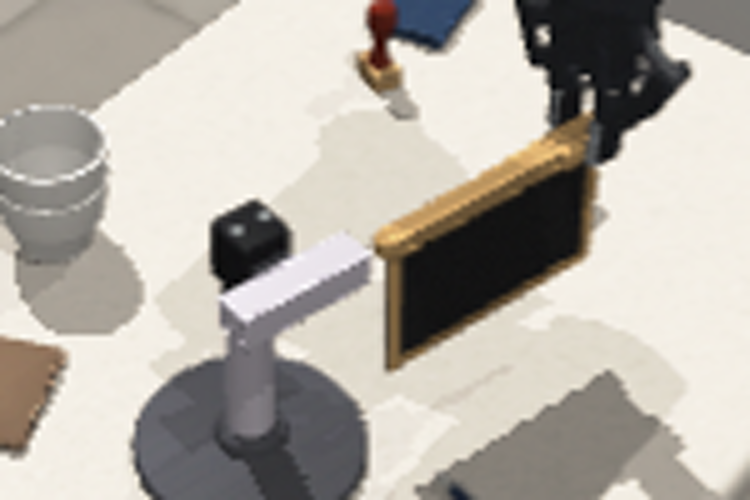

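The scene crop shows the nose at (383,243) just short of the rail's end at (360,258), on one line with the rail.

>>> {"method": "send_rows", "body": {
  "steps": [
    [[-1.2,0.03,-0.1,-0.003,0],[-1.2,0,0,0,0]]
  ]
}}

```text
clock: 19.35
position: [452.5, -124.0, 161.8]
ee_rot: [-0.613, 0.79, 0.005, 0.004]
contact_force: [0.4, 0.0, -0.6]
gripper_width: 24.3
```

```bash
python3 cam2.py 2 >/dev/null; python3 ins.py w11 | head -4
```

```text
along -131.1 lateral -0.21 z err 0.5
t 19.45 p [ 452.8 -123.3  161.8] yaw_y 165.74 tilt [-0.      0.0124] F [ 0.3 -0.1 -0.2] w 24.6 q [ 0.07  0.19 -0.46 -0.02 -0.92 -0.31]
shift tool cm [ 2.89 -0.02  0.01]
turn rad -0.0011
```

>>> {"method": "send_rows", "body": {
  "steps": [
    [[-1.2,-0.03,0,0,0],[-1.2,-0.02,0,0,0],[-1.2,0,0,0,0]]
  ]
}}

```text
clock: 19.75
position: [461.0, -90.4, 161.9]
ee_rot: [-0.612, 0.791, 0.005, 0.003]
contact_force: [-0.1, 0.4, -1.0]
gripper_width: 24.5
```

```bash
python3 cam2.py 2 >/dev/null; python3 ins.py w12 | head -4
```

```text
along -96.5 lateral -0.03 z err 0.7
t 19.85 p [461.5 -89.7 162. ] yaw_y 165.64 tilt [-0.0012  0.0119] F [ 0.1  1.  -0.8] w 24.5 q [ 0.15  0.19 -0.45 -0.01 -0.93 -0.39]
shift tool cm [ 6.35 -0.02 -0.  ]
turn rad -0.0027
```

>>> {"method": "send_rows", "body": {
  "steps": [
    [[-1.2,-0.02,0.05,-0.002,0],[-1.2,-0.02,0,0,0],[-1.2,-0.02,0,0,0],[-1.2,0,0,0,0]]
  ]
}}

```text
clock: 20.23
position: [473.1, -44.2, 161.7]
ee_rot: [-0.612, 0.791, 0.005, 0.002]
contact_force: [-0.2, -0.3, -1.9]
gripper_width: 24.6
```

```bash
python3 cam2.py 2 >/dev/null; python3 ins.py w13 | head -4
```

```text
along -48.7 lateral 0.36 z err 0.5
t 20.33 p [473.6 -43.5 161.8] yaw_y 165.56 tilt [-0.0025  0.0115] F [-0.3 -0.1 -1.1] w 24.1 q [ 0.24  0.2  -0.44 -0.01 -0.93 -0.49]
shift tool cm [ 1.113e+01 -1.000e-02 -7.000e-02]
turn rad -0.0042
```

>>> {"method": "send_rows", "body": {
  "steps": [
    [[-1.2,0.02,0,-0.004,0],[-1.2,0.0,0,0,0],[-1.0,0,0,0,0]]
  ]
}}

```text
clock: 20.63
position: [480.9, -10.8, 161.8]
ee_rot: [-0.613, 0.79, 0.006, 0.002]
contact_force: [0.7, 0.3, -0.6]
gripper_width: 24.5
```

```bash
python3 cam2.py 2 >/dev/null; python3 ins.py w14 | head -4; python3 - <<'E'
import cv2; im=cv2.imread('pics/w14.png'); cv2.imwrite('pics/v9.png',cv2.resize(im[180:400,160:480],(640,440)))
E
```

```text
along -14.5 lateral -0.32 z err 0.6
t 20.73 p [481.3 -10.1 161.9] yaw_y 165.71 tilt [-0.004  0.011] F [ 0.6 -0.5 -1.1] w 24.3 q [ 0.31  0.21 -0.43 -0.01 -0.93 -0.55]
shift tool cm [14.55 -0.06 -0.09]
turn rad -0.0016
```

View pics/v9.png

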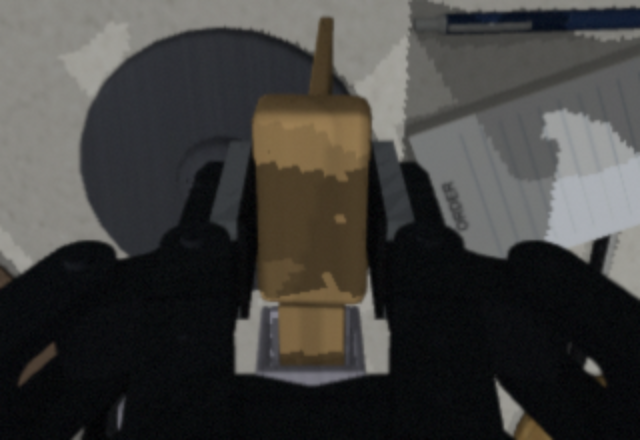

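The batten lies centred inside the rail walls, at (280–345) between walls at (260–365) in the crop. The thick end is still a little short of the rail.

>>> {"method": "send_rows", "body": {
  "steps": [
    [[-0.7,-0.02,0,0,0],[-0.6,0,0,0,0]]
  ]
}}

```text
clock: 20.95
position: [484.0, 2.0, 161.7]
ee_rot: [-0.613, 0.79, 0.006, 0.001]
contact_force: [0.9, 1.3, -1.8]
gripper_width: 24.8
```

```bash
python3 cam2.py 2; python3 ins.py w15 | head -4
```

```text
t 21.05 p [483.9   2.  161.7] yaw_y 165.68 tilt [-0.0059  0.0101] F [ 0.5  0.1 -2.1] w 24.6 q [ 0.33  0.22 -0.42 -0.01 -0.94 -0.57]
along -2.1 lateral -0.8 z err 0.4
t 21.05 p [483.9   2.  161.7] yaw_y 165.68 tilt [-0.0059  0.0101] F [ 0.5  0.1 -2.1] w 24.6 q [ 0.33  0.22 -0.42 -0.01 -0.94 -0.57]
shift tool cm [15.79 -0.11 -0.1 ]
turn rad -0.0021
```

>>> {"method": "send_rows", "body": {
  "steps": [
    [[-0.4,0,0,0,0]]
  ]
}}

```text
clock: 21.18
position: [483.7, 2.8, 161.8]
ee_rot: [-0.613, 0.79, 0.005, -0.002]
contact_force: [1.8, -26.2, -0.7]
gripper_width: 24.3
```

```bash
python3 cam2.py 2; python3 ins.py w16 | head -4
```

```text
t 21.28 p [483.7   2.5 161.7] yaw_y 165.66 tilt [-0.0094  0.0042] F [  1.5 -13.1   0.4] w 24.5 q [ 0.34  0.22 -0.42 -0.01 -0.94 -0.58]
along -1.6 lateral -1.09 z err 0.4
t 21.28 p [483.7   2.5 161.7] yaw_y 165.66 tilt [-0.0094  0.0042] F [  1.5 -13.1   0.4] w 24.5 q [ 0.34  0.22 -0.42 -0.01 -0.94 -0.58]
shift tool cm [15.83 -0.15  0.02]
turn rad -0.0024
```

>>> {"method": "send_rows", "body": {
  "steps": [
    [[0,0,0.2,0,0],[0,0,0,0,1],[0,0,0,0,1],[0,0,0,0,1],[0,0,0,0,1],[0,0,0,0,1],[0,0,0,0,1],[0,0,0,0,1]]
  ]
}}

```text
clock: 22.0
position: [485.3, 2.7, 161.2]
ee_rot: [-0.613, 0.79, 0.004, 0.0]
contact_force: [-0.2, -0.3, -0.2]
gripper_width: 85.6
```

```bash
python3 - <<'E'
from stand import *
st,_=pose(); C,im,D=snap("wrist","w17"); cv2.imwrite('pics/v10.png',cv2.resize(im[150:400,160:480],(640,500)))
P=cloud(C,D); hsv=cv2.cvtColor(im,cv2.COLOR_BGR2HSV)
m=big((hsv[...,0]>7)&(hsv[...,0]<25)&(hsv[...,1]>60)&(P[...,2]>155)&(P[...,2]<195)&(np.abs(P[...,0]-485)<50)&(np.abs(P[...,1])<60))
z=np.median(P[m][:,2]); Q=rectof(C,m,z); d=np.array([.2453,.9694]); n=np.array([d[1],-d[0]]); e=Q[3]-[502.8,71.6]
t=e@d; k=np.abs(t-t.min()-20)<10; print('top z',z,'end along',t.min().round(1),'(home -95)','lateral',((e[k]@n).min()+(e[k]@n).max())/2)
E
```

```text
t 22.0 p [485.3   2.7 161.2] yaw_y 165.56 tilt [-0.0044  0.0068] F [-0.2 -0.3 -0.2] w 85.6 q [ 0.34  0.22 -0.42 -0.01 -0.93 -0.58]
top z 174.73759902813322 end along -99.9 (home -95) lateral -0.7556385569848283
```

View pics/v10.png

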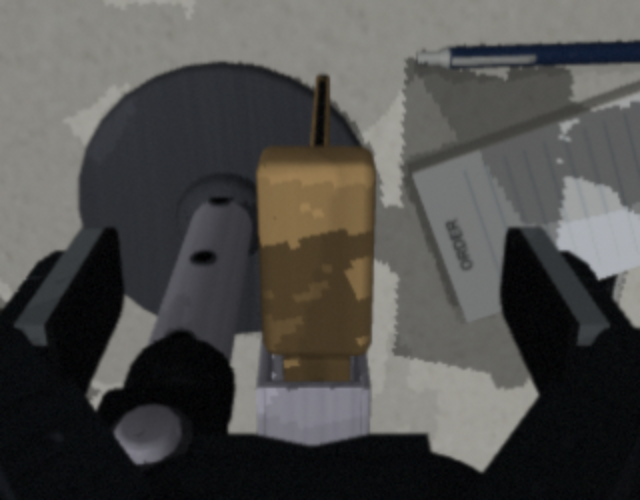

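```bash
python3 - <<'E'
from stand import *
C,im,D=load("wrist","w17")
P=cloud(C,D); hsv=cv2.cvtColor(im,cv2.COLOR_BGR2HSV)
d=np.array([.2453,.9694]); n=np.array([d[1],-d[0]])
near=(np.abs(P[...,0]-490)<60)&(np.abs(P[...,1]-20)<80)
w=near&(hsv[...,0]>7)&(hsv[...,0]<25)&(hsv[...,1]>60)&(np.abs(P[...,2]-175)<3); w=big(w); z=np.median(P[w][:,2])
e=rectof(C,w,z)[3]-[502.8,71.6]; t=e@d; l=e@n
gw=np.array([[a,np.ptp(l[np.abs(t-a)<1.5]),(l[np.abs(t-a)<1.5].min()+l[np.abs(t-a)<1.5].max())/2] for a in np.arange(t.min()+2,t.max()-1,4)]); print('z',z,'t',t.min(),t.max()); print(gw.round(1).tolist())
r=near&(im.min(2)>90)&(hsv[...,1]<50)&(np.abs(P[...,2]-183)<4); r=big(r); zr=np.median(P[r][:,2]); e=rectof(C,r,zr)[3]-[502.8,71.6]; t=e@d;l=e@n; print('rail z',zr,'end at',np.percentile(t,[0,1]),'lateral',l.min(),l.max())
E
```

```text
z 174.79728297578262 t -97.12604754547294 -39.884540277430695
[[-95.1, 25.0, -0.8], [-91.1, 25.2, -0.7], [-87.1, 25.0, -0.9], [-83.1, 24.8, -0.7], [-79.1, 25.0, -0.7], [-75.1, 24.8, -0.9], [-71.1, 25.0, -0.9], [-67.1, 24.8, -0.7], [-63.1, 25.0, -0.7], [-59.1, 24.8, -0.9], [-55.1, 24.9, -0.9], [-51.1, 24.3, -0.9], [-47.1, 22.0, -1.1], [-43.1, 15.2, -0.9]]
rail z 183.18094721378415 end at [-47.86359874 -45.25180871] lateral -12.913085405044189 13.004584557816225
```

The board is let go and hanging in the rail: grip top z≈174.8 puts the middle at about 168.8, lateral offset is −0.8 mm, and along the rail it is within about 2 mm of home. Next is the head.

>>> {"method": "send_rows", "body": {
  "steps": [
    [[0,0,-1.5,0,1],[0,0,-2.5,0,1],[0,0,-2.5,0,1],[0,0,-2.5,0,1],[0,0,-2.0,0,1],[0,0,-1,-0.1,1],[0,0,0,-0.1,1],[0,0,0,-0.1,1],[0,0,0,-0.1,1],[0,0,0,-0.1,1]]
  ]
}}

```text
clock: 22.88
position: [485.2, 2.3, 287.3]
ee_rot: [0.796, -0.605, -0.004, -0.001]
contact_force: [-0.4, 0.6, -0.1]
gripper_width: 85.4
```

>>> {"method": "send_rows", "body": {
  "steps": [
    [[0,0,0,-0.12,1],[0,0,0,-0.12,1],[0,0,0,-0.12,1],[0,0,0,-0.12,1],[0,0,0,-0.12,1],[0,0,0,-0.12,1],[0,0,0,-0.12,1],[0,0,0,-0.12,1],[0,0,0,-0.06,1],[0,0,0,0,1]]
  ]
}}

```text
clock: 23.72
position: [484.3, 3.0, 286.9]
ee_rot: [0.993, -0.116, -0.004, -0.004]
contact_force: [0.7, 0.7, -0.3]
gripper_width: 85.7
```

```bash
python3 - <<'E'
from h import *
to((543.5,60.5,260),75.8)
E
```

```text
t 23.72 p [484.3   3.  286.9] yaw_y -103.34 tilt [-0.0062  0.0078] F [ 0.7  0.7 -0.3] w 85.7 q [ 0.34  0.11 -0.22 -0.01 -1.25  1.01]
shift tool cm [ 4.45 -6.95  2.7 ]
turn rad 0.0151
```

>>> {"method": "send_rows", "body": {
  "steps": [
    [[1.5,-2.3,0,0.015,1],[1.5,-2.3,0,0,1],[1.4,-2.3,0,0,1]]
  ]
}}

```text
clock: 23.97
position: [542.1, 58.0, 288.6]
ee_rot: [0.992, -0.129, -0.003, -0.004]
contact_force: [-0.1, 0.3, 0.8]
gripper_width: 85.2
```

```bash
python3 cam2.py 4 >/dev/null; python3 - <<'E'
from stand import *
st,_=pose(); C,im,D=snap("wrist","w18"); P=cloud(C,D); g=im.astype(int)
near=(np.abs(P[...,0]-543)<35)&(np.abs(P[...,1]-60)<35)&(P[...,2]>180)&(P[...,2]<205)
z=np.median(P[near][:,2]); m=near&(np.abs(P[...,2]-z)<4); m=big(m); r=rectof(C,m,z); print('head top z',np.percentile(P[near][:,2],[10,50,90]).round(1),r[:3])
q=r[3]; yaw=np.radians(-14.2); X=np.array([np.cos(yaw),np.sin(yaw)]);Y=np.array([-np.sin(yaw),np.cos(yaw)])
for nm,A in(('x',X),('y',Y)): print(nm,np.percentile(q@A,[0.5,99.5]).round(1),'mid',np.mean(np.percentile(q@A,[.5,99.5])).round(1))
mx=np.mean(np.percentile(q@X,[.5,99.5]));my=np.mean(np.percentile(q@Y,[.5,99.5])); c=mx*X+my*Y; print('head centre',c.round(1),'from rail est',(np.array([502.8,71.6])+42*X).round(1))
to((*c,z-21-19),75.8,st)
cv2.imwrite('pics/v11.png',im)
E
```

```text
t 24.17 p [541.6  57.9 287.5] yaw_y -104.65 tilt [-0.0075  0.0079] F [-0.1  0.6 -0. ] w 85.3 q [ 0.4   0.22 -0.09 -0.01 -1.27  0.92]
head top z [182.8 191.1 192.4] (array([544.6,  60.7]), array([35.2, 35.2]), 75.5)
x [495.5 530.7] mid 513.1
y [175.  209.8] mid 192.4
head centre [544.6  60.7] from rail est [543.5  61.3]
t 24.17 p [541.6  57.9 287.5] yaw_y -104.65 tilt [-0.0075  0.0079] F [-0.1  0.6 -0. ] w 85.3 q [ 0.4   0.22 -0.09 -0.01 -1.27  0.92]
shift tool cm [ 0.35 -0.26 13.64]
turn rad -0.0078
```

View pics/v11.png

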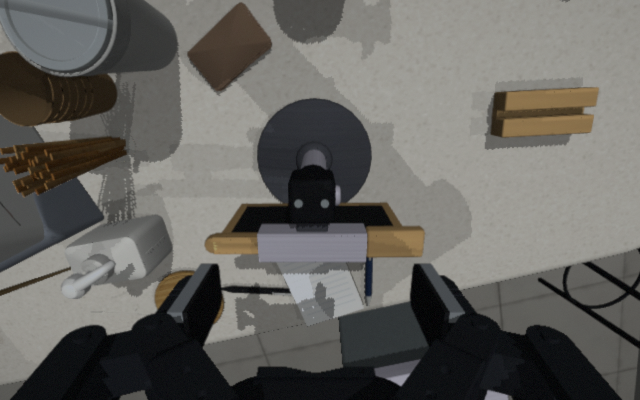

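View: the board sits in the rail with the thick end against the rail at (367,243) and the nose through at (208,243). The head is at (312,198), with the button showing at (338,194) on its -y side.

>>> {"method": "send_rows", "body": {
  "steps": [
    [[0.35,-0.25,3.5,-0.008,1]]
  ]
}}

```text
clock: 24.3
position: [548.4, 59.3, 259.8]
ee_rot: [0.992, -0.123, 0.003, -0.006]
contact_force: [1.9, 0.9, 0.9]
gripper_width: 85.2
```

```bash
python3 cam2.py 3
```

```text
t 24.45 p [543.1  58.3 251.2] yaw_y -104.28 tilt [-0.0124  0.0062] F [-0.  -0.1  0.5] w 85.5 q [ 0.4   0.24 -0.14 -0.01 -1.19  0.93]
```

>>> {"method": "send_rows", "body": {
  "steps": [
    [[0,0,3.5,0,1]]
  ]
}}

```text
clock: 24.53
position: [547.4, 58.7, 224.1]
ee_rot: [0.992, -0.124, 0.002, -0.004]
contact_force: [1.4, 0.5, 0.3]
gripper_width: 85.8
```

```bash
python3 cam2.py 4 >/dev/null; python3 - <<'E'
from h import *
to((544.4,60.8,151),75.8)
E
```

```text
t 24.73 p [543.   58.  217.8] yaw_y -104.28 tilt [-0.0112  0.0054] F [ 0.6 -0.5  0.9] w 85.7 q [ 0.4   0.27 -0.2  -0.01 -1.12  0.93]
shift tool cm [ 0.15 -0.29  6.68]
turn rad -0.0013
```

>>> {"method": "send_rows", "body": {
  "steps": [
    [[0.1,-0.28,0,0,1]]
  ]
}}

```text
clock: 24.82
position: [545.5, 60.3, 220.2]
ee_rot: [0.992, -0.124, -0.004, -0.002]
contact_force: [-0.7, -0.0, -0.0]
gripper_width: 85.7
```

```bash
python3 cam2.py 3
```

```text
t 24.97 p [545.7  60.9 219.9] yaw_y -104.26 tilt [-0.0076  0.0063] F [ 0.1 -0.1  0.3] w 85.2 q [ 0.4   0.27 -0.19 -0.01 -1.12  0.92]
```

>>> {"method": "send_rows", "body": {
  "steps": [
    [[0.05,0,3.4,0,1]]
  ]
}}

```text
clock: 25.05
position: [551.1, 62.2, 193.2]
ee_rot: [0.992, -0.123, 0.004, -0.006]
contact_force: [1.6, 0.4, 0.5]
gripper_width: 85.7
```

```bash
python3 cam2.py 3 >/dev/null; python3 - <<'E'
from h import *
to((544.4,60.8,151),75.8)
E
```

```text
t 25.2 p [544.8  60.5 184.9] yaw_y -104.27 tilt [-0.0117  0.0049] F [0.4 0.1 0.2] w 85.2 q [ 0.4   0.3  -0.24 -0.01 -1.04  0.93]
shift tool cm [-0.   -0.01  3.39]
turn rad -0.0012
```

>>> {"method": "send_rows", "body": {
  "steps": [
    [[0,0,3.4,0,1]]
  ]
}}

```text
clock: 25.28
position: [549.9, 61.9, 158.1]
ee_rot: [0.992, -0.123, 0.002, -0.004]
contact_force: [2.3, 0.7, 0.8]
gripper_width: 85.5
```

```bash
python3 cam2.py 5 >/dev/null; python3 - <<'E'
from h import *
to((544.4,60.8,151),75.8)
E
```

```text
t 25.53 p [545.6  60.9 152.9] yaw_y -104.23 tilt [-0.0091  0.0048] F [ 0.3 -0.3 -0. ] w 85.6 q [ 0.4   0.33 -0.28 -0.01 -0.96  0.93]
shift tool cm [-0.11  0.04  0.19]
turn rad -0.0005
```

>>> {"method": "send_rows", "body": {
  "steps": [
    [[-0.1,0,0.2,0,1],[0,0,0,0,1],[0,0,0,0,1]]
  ]
}}

```text
clock: 25.78
position: [547.4, 61.9, 156.0]
ee_rot: [0.992, -0.123, -0.001, -0.003]
contact_force: [-0.0, 0.5, 0.1]
gripper_width: 85.6
```

```bash
python3 - <<'E'
from h import *
to((544.4,60.8,151),75.8)
E
```

```text
t 25.78 p [547.4  61.9 156. ] yaw_y -104.16 tilt [-0.0006  0.0068] F [-0.   0.5  0.1] w 85.6 q [ 0.4   0.33 -0.28 -0.01 -0.96  0.92]
shift tool cm [-0.27  0.19  0.5 ]
turn rad 0.0006
```

>>> {"method": "send_rows", "body": {
  "steps": [
    [[-0.3,0.15,0.5,0,1]]
  ]
}}

```text
clock: 25.87
position: [545.7, 61.6, 152.9]
ee_rot: [0.992, -0.123, 0.001, -0.004]
contact_force: [0.0, 0.3, 1.1]
gripper_width: 85.2
```

```bash
python3 cam2.py 7
```

```text
t 26.22 p [544.2  61.2 151. ] yaw_y -104.16 tilt [-0.0007  0.0067] F [ 0.6  0.8 -0.5] w 85.3 q [ 0.4   0.33 -0.29 -0.01 -0.95  0.92]
```

>>> {"method": "send_rows", "body": {
  "steps": [
    [[0,0,0,0,0],[0,0,0,0,0],[0,0,0,0,0],[0,0,0,0,0],[0,0,0,0,0],[0,0,0,0,0],[0,0,0,0,0]]
  ]
}}

```text
clock: 26.8
position: [544.3, 61.3, 151.4]
ee_rot: [0.992, -0.123, -0.001, -0.003]
contact_force: [0.3, 0.4, 0.6]
gripper_width: 35.4
```

```bash
python3 cam2.py 0
```

```text
t 26.8 p [544.3  61.3 151.4] yaw_y -104.12 tilt [-0.0014  0.0054] F [0.3 0.4 0.6] w 35.4 q [ 0.41  0.33 -0.29 -0.01 -0.95  0.92]
```

The width of 35.4 mm means the button is in: the same gauge read 24.6 on the 26 mm grip. Now the pull.

>>> {"method": "send_rows", "body": {
  "steps": [
    [[0,0,-0.6,0,0],[0,0,-1.0,0,0],[0,0,-1.0,0,0],[0,0,-1.0,0,0],[0,0,-1.0,0,0],[0,0,-1.0,0,0]]
  ]
}}

```text
clock: 27.3
position: [544.2, 61.3, 207.5]
ee_rot: [0.992, -0.123, -0.003, -0.003]
contact_force: [2.1, 1.2, -5.9]
gripper_width: 35.5
```

```bash
python3 cam2.py 1; python3 - <<'E'
from h import *
to((544.3,61.3,251),75.8)
E
```

```text
t 27.35 p [544.2  61.3 209.7] yaw_y -104.13 tilt [-0.0034  0.0061] F [-1.   1.3 -1.1] w 35.2 q [ 0.4   0.27 -0.21 -0.01 -1.09  0.92]
t 27.35 p [544.2  61.3 209.7] yaw_y -104.13 tilt [-0.0034  0.0061] F [-1.   1.3 -1.1] w 35.2 q [ 0.4   0.27 -0.21 -0.01 -1.09  0.92]
shift tool cm [-0.01 -0.02 -4.13]
turn rad 0.0012
```

>>> {"method": "send_rows", "body": {
  "steps": [
    [[0,0,-0.8,0,0],[0,0,-0.8,0,0],[0,0,-0.8,0,0],[0,0,-0.6,0,0]]
  ]
}}

```text
clock: 27.68
position: [544.2, 61.3, 242.3]
ee_rot: [0.992, -0.123, -0.002, -0.003]
contact_force: [3.0, 1.0, -6.0]
gripper_width: 35.3
```

```bash
python3 cam2.py 1; python3 - <<'E'
from h import *
to((544.3,61.3,251.4),75.8)
E
```

```text
t 27.73 p [544.3  61.3 243.5] yaw_y -104.12 tilt [-0.002   0.0067] F [-0.1  1.5 -2.4] w 35.3 q [ 0.4   0.25 -0.16 -0.01 -1.16  0.92]
t 27.73 p [544.3  61.3 243.5] yaw_y -104.12 tilt [-0.002   0.0067] F [-0.1  1.5 -2.4] w 35.3 q [ 0.4   0.25 -0.16 -0.01 -1.16  0.92]
shift tool cm [ 0.   -0.   -0.79]
turn rad 0.0014
```

>>> {"method": "send_rows", "body": {
  "steps": [
    [[0,0,-0.5,0,0],[0,0,-0.4,0,0]]
  ]
}}

```text
clock: 27.9
position: [544.2, 61.4, 251.6]
ee_rot: [0.992, -0.123, -0.002, -0.003]
contact_force: [10.3, -2.1, -22.4]
gripper_width: 35.3
```

```bash
python3 cam2.py 2
```

```text
t 28.0 p [544.2  61.3 251.5] yaw_y -104.13 tilt [-0.0031  0.0068] F [ 2.7  1.9 -8. ] w 35.2 q [ 0.4   0.24 -0.15 -0.01 -1.18  0.92]
```

>>> {"method": "send_rows", "body": {
  "steps": [
    [[0,0,-0.3,0,0]]
  ]
}}

```text
clock: 28.08
position: [544.1, 61.4, 251.6]
ee_rot: [0.992, -0.123, -0.003, -0.003]
contact_force: [11.7, -1.6, -25.6]
gripper_width: 35.3
```

```bash
python3 cam2.py 3
```

```text
t 28.23 p [544.1  61.3 251.6] yaw_y -104.16 tilt [-0.0055  0.0068] F [  7.3   0.2 -15.9] w 35.4 q [ 0.4   0.24 -0.14 -0.01 -1.19  0.92]
```

```bash
python3 - <<'E'
from stand import *
C,im,D=snap("wrist","w20"); P=cloud(C,D); hsv=cv2.cvtColor(im,cv2.COLOR_BGR2HSV)
d=np.array([.2453,.9694]); n=np.array([d[1],-d[0]])
near=(np.abs(P[...,0]-490)<60)&(np.abs(P[...,1]-50)<130)
w=near&(hsv[...,0]>7)&(hsv[...,0]<25)&(hsv[...,1]>60)&(np.abs(P[...,2]-275)<6)
if w.sum()>20:
    z=np.median(P[w][:,2]); e=P[w][:,:2]-[502.8,71.6]; print('wood top z',z,'along',np.percentile(e@d,[0,2,98,100]).round(1))
r=near&(hsv[...,1]<50)&(im.min(2)>90)&(np.abs(P[...,2]-283)<6); print('rail z',np.median(P[r][:,2]) if r.sum() else None,r.sum())
_,s,_=snap("scene","sc2"); cv2.imwrite("pics/v12.png",np.hstack([cv2.resize(s[130:290,250:410],(400,400),interpolation=cv2.INTER_CUBIC),cv2.resize(im[:,100:500],(400,400))]))
pose()
E
```

```text
wood top z 274.6865732813942 along [-94.4 -74.3  72.8  74.5]
rail z 283.2378087048918 132
t 28.33 p [544.1  61.4 251.6] yaw_y -104.16 tilt [-0.0056  0.0068] F [  5.5   0.3 -16.5] w 35.2 q [ 0.4   0.24 -0.14 -0.01 -1.19  0.92]
```

View pics/v12.png

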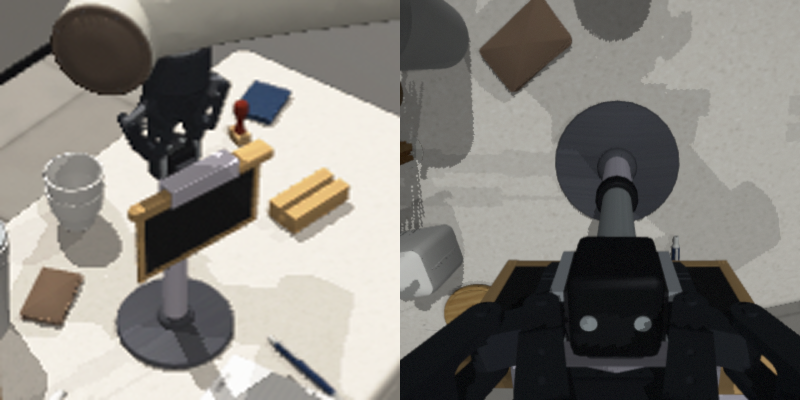

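The left half shows the stem raised, the head pinched and the board hanging home in the rail, with cups and stamp standing. The right half shows the pads flat on both sides of the head. The rail top is at z 283.2, exactly 100 mm up.

```bash
python3 -c "
from bench import job
print(job.job_done())"
```

```text
the job is handed in; nothing more can be done
None
```

I hung the chalkboard in the rail and let go of it. Then I pinched the stand's head with the button in and pulled the stem up to the second stop. I handed the job in at about 28 s of the 58 s, with the arm still holding the head there.

**Last checks:**
- **Stem height:** the tool rose 100.2 mm while gripping, and the rail top went from z 183.2 to 283.2 mm. The stem is at its end stop with a steady upward push of about 16 N.
- **Button:** the jaw opening read 35.4 mm at the grasp and 35.2 mm at the end, which fits the button fully pressed. I had no direct reading of the button itself.
- **Board:** the thick end met the rail with a push of about 26 N, and the board was let go there. It sat within about 2 mm of home along the rail, 0.8 mm off to the side, and resting on the rail floor. After the pull it still hangs there, and nothing in the pictures touches it.
- **Bystanders:** the cups and the stamp are standing where they were in the last picture. The stirrer cup was outside that picture; the arm did not go near it.

**What disagreed:**
- **Tool tilt:** it crept up to about 0.13 rad while I was moving down to the board. I worked it back to below 0.02 rad before grasping, which took several seconds.
- **Board grasp:** the hand rose about 8 mm as the jaws closed on the board, so the fingers held it nearer their tips than I had planned. It did not slip.
- **Board end reading:** one reading put the board 5 mm from home because it included the end face of the thick end. Measured again on the top face only, it was about 2 mm.

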